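Save the good parts and clear used coin cells into the safety-capped return box

ROBOT

A 6-joint arm with a two-finger parallel gripper is mounted at the origin on the work surface. World frame = base frame: x ahead of the robot, y to its left, z up, the work surface at z = 0. Lengths are in m, angles in rad, forces in N, time in s.
With the tool pointing down it reaches from about 0.375 to 0.975 m from the base axis. Payload 3.8 kg.
Tool frame: the origin (TCP) lies on the centre line of the jaws, within the pads' length; the fingertips stand env.tip_reach ahead of it and the grasp point (between the pads) lies 11 mm behind it (env.tip_reach is the distance from the TCP to the fingertips, in m); z points along the fingers, y is the direction in which the jaws open and shut (so a half turn about z gives the same grasp; the last joint's range is limited). The gripper opens to 85 mm and grips with 20 to 120 N. Pads are 22 mm wide; open, the fingers measure 114 mm over their backs; the gripper's body (76 mm by 85 mm) begins 54 mm behind the grasp point. The pads swing forward as they close: fully open they stand 13 mm farther back than shut.
Start: joints at [1.089, 0.264, 1.604, -0, 1.274, -0.037], TCP at [0.29, 0.609, 0.239] pointing down, gripper open.
Joint ranges: [-2.63, 2.63], [-0.94, 2.18], [0.31, 2.57], [-1.31, 4.45], [0, 2.66], [-2.55, 2.55]. Speed limits (rad/s): [2.57, 2.57, 3.14, 3.14, 3.14, 3.14].

INTERFACE

Orientations are given as [roll, pitch, yaw] about the fixed x, y, z axes, in that order (R = Rz(yaw) Ry(pitch) Rx(roll)).
In Python, from station import env, eyes gives the robot as it stands.
- The arm moves only by the tool servo_tool, never from a script. Its argument "plan" is a list of rows, each a list of 6 numbers: the shift along the world's x, y, z in m, then the turn, a rotation vector about the world's x, y, z in rad. A call has 1 to 5 rows; each row is the pose to reach, as a shift and turn from the pose commanded when the call began; what a row does not reach only later rows make up. A row lasts 1/8 s, in which the tool goes at most 62.5 mm and 10.7 degrees, less where a joint would pass 70% of its speed; a pose out of reach is approached as far as the arm can. A call with a gripper value outside its range is refused whole. "hand" is the opening, from 0 (shut) to 1 (fully open), set as the call begins (left out, the last holds). The fingers move at their own pace and stop on an object; the grip force is fixed at half the most. Time passes only in rows, so rows that repeat a pose let the fingers close. It gives the time, the measured TCP pose, the force and the opening at its end, in the units of the state.
- env.read_state(): the state, without advancing time (a new reading comes with each control period).
- eyes.capture(name): name is "scene" or "top" or "wrist"; returns a dict with "color" (420x560x3 uint8, blue, green, red), "fov_y" (degrees; the focal length in pixels is half the picture's height over the tangent of half this angle, whatever the lens; pixels are square), "cx", "cy" (the principal point, pixels), "R" (3x3) and "t" (3): a world point X has camera coordinates R X + t; the wrist camera has in their place "T_tool_cam" (4x4, takes a point from camera to tool coordinates, whose origin is the TCP and whose axes are the flange's). Camera axes: x right, y down, z forward; pixel columns grow to the right and rows downward; lengths in m; the calibration is good to about 2 mm. A picture is of the moment at which its call begins: read the wrist's pose just before it. There is no depth.
- env.finish_job(): hands the job in, once; it reports no verdict.
The state is a dict: "time_s": time; "joints": joint angles; "joint_vel": joint speeds; "joint_torque": joint torques, N m; "tcp_pos": TCP position; "tcp_rot": TCP orientation; "wrist_force": force on the tool from outside, world axes, zero at the start; "ft_torque": the same for the moment, N m; "width": finger opening in m.
Only numpy, scipy, OpenCV 4.12 (cv2) and the standard library are available. Lean on these libraries where they do the work, as an engineer would, in place of code of your own. Each camera call takes 0.05 s, during which the arm holds its last target. There are 200 camera calls.

TASK

Clear the deck of the battery return box: lift the two good parts, the brass watch case and the orange movement holder, into the white parts tray; press the red safety cap down firmly, turn it counter-clockwise to free it, lift it off and stand it upright to one side, clear of the lip, then slide every used coin cell across the deck and over the yellow lip so that it drops down the mouth (slide the cells, do not pick them up). Finally put the cap back, pressing and turning it clockwise until it is locked with its wing in line with the white bars, and leave everything else on the bench where it is.

Things in the scene. Friction and masses are not known exactly. Their poses are not given: they have to be found in the camera images.
- box: green used-cell return box fixed to the bench, 270 x 270 mm; origin under its centre at bench level, x and y along its sides. Its top is a black deck 60 mm above the bench, 260 x 260 mm inside a 5 mm wide rim that stands 6 mm above the deck. In the middle of the deck is a round mouth in a raised yellow lip, closed by the cap. Two white bars on the deck lie along box x: cap locked
- mouth (a point): centre of the mouth (radius 25 mm) at the height of the lip's crest, 64 mm above the bench. The crest, flat, 4 mm above the deck, runs from radius 25 to 30 mm; all round it a 15 degree ramp slopes down to the deck at radius 45 mm. Under the mouth is a bin 116 x 116 mm, floor 4 mm above the bench. The cap's plug has 3 mm of play each way in the mouth
- open_mark (a point): one of two blue dots on the deck, at 70 degrees from box x, counter-clockwise from above (the other at 250): the wing lies along them when the cap is free to come out or go in. The lugs then stand in two notches of the mouth, at 160 and -20 degrees, 19 mm wide, out to radius 34 mm (about 9 degrees of play either way)
- cap: red push-and-turn safety cap, 0.08 to 0.13 kg, locked in the mouth at the start; origin at the centre of its underside, z up, x along its wing. From below: plug of 22 mm radius, sprung seal of 30 mm radius 15 to 21 mm up, flange of 36 mm radius 21 to 27 mm up, wing grip on top. Seated, the seal rests on the crest and the origin is 49 mm above the bench. Taken off, it stands on its underside
- cap_grip (a point): on the cap's axis, 50 mm above its underside, in its wing grip: 56 mm long (cap x), 16 mm wide (cap y), 27 to 57 mm above the underside, white line on top; the fingers close across the 16 mm. Locked, the wing lies along box x, either way round, with 5 degrees of play
- lug (a point): end of one of the two steel lugs at the cap's plug (radius 30 mm along cap y; 9 mm wide, 1.5 to 6.5 mm above the underside); locked, they sit behind teeth under the mouth's edge. To free: press the cap down 3.5 mm or more (spring 3 N per mm; bottoms at 5.8 mm, 17 N), turn 70 degrees counter-clockwise while pressed (stop 4 degrees on), lift straight out
- seal (a joint): how far the cap's sprung seal is pressed in, 0 to 0.0058 m. To refit the cap: wing along the blue dots, lower it in, press 3.5 mm or more, turn 70 degrees clockwise while pressed (stop 5 degrees on), let go: it springs up and is locked
- cell1: used lithium coin cell, flat steel disc 24.5 mm in diameter and 7.7 mm thick, 11 to 12 g; origin at the centre of its lower face; lies loose on the deck of the return box at the start (or is absent)
- cell2: used lithium coin cell, flat steel disc 24.5 mm in diameter and 7.7 mm thick, 11 to 12 g; origin at the centre of its lower face; lies loose on the deck of the return box at the start (or is absent)
- cell3: used lithium coin cell, flat steel disc 24.5 mm in diameter and 7.7 mm thick, 11 to 12 g; origin at the centre of its lower face; lies loose on the deck of the return box at the start (or is absent)
- cell4: used lithium coin cell, flat steel disc 24.5 mm in diameter and 7.7 mm thick, 11 to 12 g; origin at the centre of its lower face; lies loose on the deck of the return box at the start (or is absent)
- cell5: used lithium coin cell, flat steel disc 24.5 mm in diameter and 7.7 mm thick, 11 to 12 g; origin at the centre of its lower face; lies loose on the deck of the return box at the start (or is absent)
- case: brass watch case, flat round, 34 mm in diameter, 8 mm high, 30 g, lying near a corner of the deck; origin under its centre
- holder: orange plastic movement holder, ring 36 mm in diameter outside, 24 mm inside, 9 mm high, lying near a corner of the deck; origin under its centre
- tray: shallow white parts tray fixed to the bench, 140 (its x) x 110 x 12 mm, walls and floor 4 mm thick, beside the box on the left or the right; origin under its centre at bench level
- watch: watch head without strap, 42 mm in diameter, 10 mm high, on the bench to the left or right; origin under its centre
- loupe: black eye loupe, 36 mm in diameter, 30 mm high, on the bench to the left; origin under its centre
- tweezers: steel tweezers, 135 mm long, lying on the bench to the right; origin at mid length at bench level
- brush: flux brush lying on the bench to the right, about 200 mm long, along its x
- driver: small screwdriver, 150 mm long, lying on the bench to the left, along its x
- tin: round aluminium parts tin, 65 mm in diameter, 19 mm high, on the bench to the right; origin under its centre

How it is judged:
By the outcome, as a careful person would: the job done as asked, in the order asked, and still so for the second after the job is handed in, with the robot touching nothing.
Of cell1, cell2, cell3, cell4, cell5 only 3 to 5 are there at a start; the rules pass over those that are not, and their reading is None.
At some moment in a run one of cell1, cell2, cell3, cell4, cell5 may be knocked a few centimetres aside while the robot is not near it.
It also fails if it takes over 208 s, if anything falls off the work surface, if the arm or the gripper's body presses on something with over 40 N, if the wrist force passes 120 N, or if a joint passes its speed limit or range.

## Working session

There is one attempt and no reset: what is moved stays moved. The work goes in short steps, Python scripts to look and compute and a tool call to move; the robot and the scene stay as the last step left them, time stands still between calls to the robot, and variables do not carry over. Pictures are saved under pics/ and viewed, about 12 in all and at most 16, crops included, and the job is handed in when it is done.

Besides the shell and the picture viewer there is one more tool, called after "Emit:" as name([rows], argument=value, ...), one row to a line, values as JSON. servo_tool: Moves the arm, as the interface text tells. Its arguments: {"type":"object","properties":{"plan":{"type":"array"},"hand":{"type":"number"}},"required":["plan"]}

```bash
ls; mkdir -p pics; python3 - <<'E'
from station import env, eyes
import cv2,numpy as np
s=env.read_state(); print(s, env.tip_reach)
for n in ("scene","top","wrist"):
    d=eyes.capture(n); cv2.imwrite(f"pics/{n}0.png",d["color"])
    print(n,{k:v for k,v in d.items() if k!="color"})
E
```

```text
pics
{'time_s': 0.0, 'joints': array([ 1.08911260e+00,  2.64780523e-01,  1.60537185e+00, -2.43504031e-05,
        1.27373220e+00, -3.68972051e-02]), 'joint_vel': array([-0.00048114,  0.00127988,  0.00010173, -0.00038892, -0.00028247,
       -0.00189696]), 'joint_torque': array([-2.05198769e-03, -5.15106797e+01, -3.67314613e+01, -3.86487536e-04,
        1.28998450e-02, -1.81850532e-05]), 'tcp_pos': array([0.29010067, 0.60867916, 0.23794475]), 'tcp_rot': array([-3.13930144e+00, -6.12944535e-05,  2.69681322e+00]), 'wrist_force': array([-0.30224695,  0.32907031,  0.07389968]), 'ft_torque': array([0.01814103, 0.01511643, 0.03628785]), 'width': 0.08518647735558524} 0.008
scene {'fov_y': 56.07223919519559, 'cx': 278.7283789372407, 'cy': 206.20148900647533, 'R': array([[ 0.81299807,  0.58194298, -0.01940408],
       [ 0.42125845, -0.61086745, -0.67035982],
       [-0.40196451,  0.5368271 , -0.74178245]]), 't': array([-0.50054846, -0.17150253,  1.30507514])}
top {'fov_y': 46.25510391525023, 'cx': 278.7229853318537, 'cy': 214.24208244368708, 'R': array([[-1.18059536e-02, -9.99930302e-01, -1.02586140e-04],
       [-9.90441778e-01,  1.17080245e-02, -1.37433647e-01],
       [ 1.37425269e-01, -1.52092966e-03, -9.90510970e-01]]), 't': array([0.03083917, 0.60547298, 1.3499681 ])}
wrist {'fov_y': 63.99001085544812, 'cx': 277.9966674447748, 'cy': 207.1939938432631, 'T_tool_cam': array([[ 4.45543937e-05, -9.61421891e-01, -2.75078070e-01,
         6.87691851e-02],
       [ 9.99999529e-01, -2.23758980e-04,  9.44027107e-04,
         6.59385487e-04],
       [-9.69159516e-04, -2.75077983e-01,  9.61421429e-01,
        -1.34133575e-01],
       [ 0.00000000e+00,  0.00000000e+00,  0.00000000e+00,
         1.00000000e+00]])}
```

```bash
python3 - <<'E'
import cv2
a=cv2.imread("pics/top0.png"); cv2.imwrite("pics/top0b.png",cv2.resize(a,(800,600),interpolation=cv2.INTER_CUBIC))
E
```

```text
(no output)
```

View pics/top0b.png

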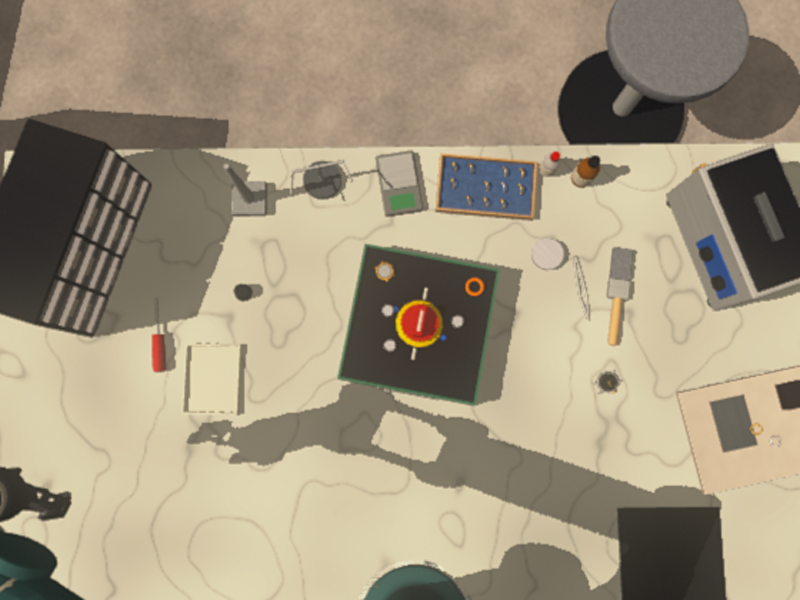

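The top view shows the box at about (418,324) in the 800-wide picture, with the tray on its left at (213,378). The case is at (384,271), the holder at (474,287), and the cells at (388,311), (390,346) and (457,321). I'll enlarge the deck to read it more closely.

```bash
python3 - <<'E'
import cv2,numpy as np
a=cv2.imread("pics/top0.png")[165:290,230:355]; 
b=cv2.imread("pics/top0.png")[230:300,120:180]
a=cv2.resize(a,None,fx=4.8,fy=4.8,interpolation=cv2.INTER_CUBIC)
b=cv2.resize(b,None,fx=3.3,fy=3.3,interpolation=cv2.INTER_CUBIC)
c=np.zeros((600,800,3),np.uint8); c[:600,:600]=a; c[:b.shape[0],600:600+b.shape[1]]=b
cv2.imwrite("pics/crop0.png",c)
E
cat > lib.py <<'E'
from station import env, eyes
import cv2, numpy as np
from scipy.spatial.transform import Rotation as Rn
def snap(n,f=None):
    s=env.read_state(); d=eyes.capture(n)
    d["f"]=210/np.tan(np.radians(d["fov_y"]/2))
    if n=="wrist":
        T=np.eye(4); T[:3,:3]=Rn.from_euler("xyz",s["tcp_rot"]).as_matrix(); T[:3,3]=s["tcp_pos"]
        W=T@d["T_tool_cam"]; d["R"]=W[:3,:3].T; d["t"]=-d["R"]@W[:3,3]
    if f: cv2.imwrite("pics/"+f,d["color"])
    return d
def px2w(d,u,v,z):
    r=d["R"].T@np.array([(u-d["cx"])/d["f"],(v-d["cy"])/d["f"],1]); c=-d["R"].T@d["t"]
    return c+r*(z-c[2])/r[2]
def w2px(d,X):
    p=d["R"]@np.array(X)+d["t"]; return p[:2]/p[2]*d["f"]+[d["cx"],d["cy"]]
E
```

```text
(no output)
```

View pics/crop0.png

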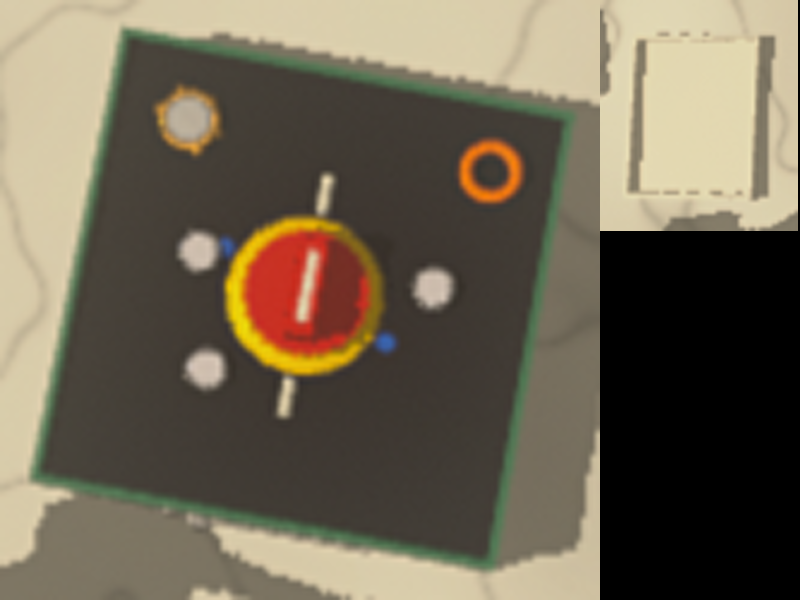

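There are three cells. In the crop, the rim corners are (124,32), (572,117), (490,568) and (35,481); the cells are (199,251), (205,369) and (433,288). The case is at (188,119), the holder at (491,171), and the bars at (326,193) and (285,397). The tray's outer edges in the inset run x 630–775 and y 35–195.

```bash
python3 - <<'E'
from lib import *
d=snap("top")
P=lambda u,v,z:px2w(d,230+u/4.8-.4,165+v/4.8-.4,z)
C=[P(*c,.066) for c in ((124,32),(572,117),(490,568),(35,481))]
print("corners",np.round(C,4)); print("side",[np.linalg.norm(C[i]-C[i-1]) for i in range(4)]); c=np.mean(C,0);print("centre",c)
for i in range(4): e=C[i]-C[i-1]; print("edge deg",np.degrees(np.arctan2(e[1],e[0])))
for n,u,v,z in (("cellA",199,251,.0677),("cellB",205,369,.0677),("cellC",433,288,.0677),("case",188,119,.068),("holder",491,171,.068),("bar1",326,193,.061),("bar2",285,397,.061),("dot1",227,247,.06),("dot2",386,342,.06),("capline",307,286,.106)):
    p=P(u,v,z); e=p-c; print(n,np.round(p,4),"r %.4f ang %.1f"%(np.hypot(*e[:2]),np.degrees(np.arctan2(e[1],e[0]))))
T=lambda u,v:px2w(d,120+u/3.3-.35,230+v/3.3-.35,.012)
t=[T(u-600,v) for u,v in ((640,37),(775,37),(765,196),(630,193))]; print("tray",np.round(t,3),np.mean(t,0))
s=env.read_state(); print(s["time_s"],s["tcp_pos"])
E
```

```text
corners [[ 0.7253  0.0878  0.066 ]
 [ 0.6716 -0.1733  0.066 ]
 [ 0.4116 -0.1185  0.066 ]
 [ 0.4638  0.1401  0.066 ]]
side [np.float64(0.26667755191564), np.float64(0.2666114255080194), np.float64(0.26571485915864457), np.float64(0.2638056226677112)]
centre [ 0.56807322 -0.01597641  0.066     ]
edge deg -11.293235316757078
edge deg -101.63774292089123
edge deg 168.1026208182137
edge deg 78.57088971249017
cellA [0.595  0.0451 0.0677] r 0.0667 ang 66.2
cellB [0.5266 0.0423 0.0677] r 0.0715 ang 125.4
cellC [ 0.5719 -0.0897  0.0677] r 0.0738 ang -87.0
case [0.6726 0.0507 0.068 ] r 0.1240 ang 32.5
holder [ 0.6399 -0.125   0.068 ] r 0.1305 ang -56.6
bar1 [ 0.6292 -0.0292  0.061 ] r 0.0625 ang -12.2
bar2 [ 0.5105 -0.0035  0.061 ] r 0.0589 ang 167.8
dot1 [0.5982 0.0289 0.06  ] r 0.0540 ang 56.1
dot2 [ 0.5417 -0.0624  0.06  ] r 0.0534 ang -119.6
capline [ 0.5694 -0.0158  0.106 ] r 0.0013 ang 6.6
tray [[0.538 0.446 0.012]
 [0.536 0.329 0.012]
 [0.4   0.335 0.012]
 [0.404 0.451 0.012]] [0.46938186 0.39031566 0.012     ]
0.2 [0.29023145 0.60895716 0.23846515]
```

Box centre is about (0.569, -0.016) with yaw about -11.7°. The sides come out near 0.266 m, and the dots at 58° and -120° match the task. I'm moving above the box.

Emit:
servo_tool([
  [0.021,-0.041,0.004,0,0,-0.141],
  [0.041,-0.081,0.008,0,0,-0.282],
  [0.062,-0.122,0.012,0,0,-0.423],
  [0.082,-0.163,0.016,0,0,-0.564],
  [0.103,-0.203,0.02,0,0,-0.705],
], hand=0.55)

```text
time_s: 0.82
tcp_pos: [0.3938, 0.4048, 0.2592]
tcp_rot: [-3.141, 0.0, 1.987]
wrist_force: [1.2, 0.1, -0.2]
width: 0.0471
```

Emit:
servo_tool([
  [0.021,-0.041,0.004,0,0,-0.141],
  [0.041,-0.081,0.008,0,0,-0.282],
  [0.062,-0.122,0.012,0,0,-0.423],
  [0.082,-0.163,0.016,0,0,-0.564],
  [0.103,-0.203,0.02,0,0,-0.705],
])

```text
time_s: 1.45
tcp_pos: [0.4968, 0.2019, 0.2793]
tcp_rot: [3.142, -0.0, 1.282]
wrist_force: [1.3, -0.4, -0.2]
width: 0.0472
```

Emit:
servo_tool([
  [0.021,-0.041,0.004,0,0,-0.141],
  [0.041,-0.081,0.008,0,0,-0.282],
  [0.062,-0.122,0.012,0,0,-0.423],
  [0.082,-0.163,0.016,0,0,-0.564],
  [0.103,-0.203,0.02,0,0,-0.705],
])

```text
time_s: 2.08
tcp_pos: [0.5998, -0.0011, 0.2993]
tcp_rot: [-3.141, 0.0, 0.577]
wrist_force: [0.4, 1.1, 0.1]
width: 0.0469
```

Emit:
servo_tool([
  [0,0,0,0,0,0],
  [0,0,0,0,0,0],
])

```text
time_s: 2.33
tcp_pos: [0.599, 0.0005, 0.2988]
tcp_rot: [-3.14, 0.001, 0.582]
wrist_force: [0.3, -0.3, -0.5]
width: 0.047
```

```bash
python3 - <<'E'
from lib import *
s=env.read_state(); print(s)
d=snap("wrist"); c=d["color"]; cv2.imwrite("pics/w1.png",cv2.resize(c,(800,600),interpolation=cv2.INTER_CUBIC))
for X in ((.569,-.016,.064),(.6726,.0507,.068),(.64,-.125,.068),(.595,.0451,.0677),(.5266,.0423,.0677),(.5719,-.0897,.0677)): print(w2px(d,X)*800/560)
E
```

```text
{'time_s': 2.325, 'joints': array([-4.11053743e-02,  9.04479666e-02,  1.69722139e+00,  6.17352105e-04,
        1.35503327e+00,  9.47469769e-01]), 'joint_vel': array([ 0.02106929, -0.00991585,  0.00941142, -0.00089613,  0.00022691,
        0.00159497]), 'joint_torque': array([-8.15590750e-01, -4.24817276e+01, -3.79137290e+01, -7.33544352e-02,
       -3.82770051e-02,  5.26824617e-03]), 'tcp_pos': array([5.99030851e-01, 4.88811068e-04, 2.98807003e-01]), 'tcp_rot': array([-3.14045518e+00,  5.49333333e-04,  5.82088990e-01]), 'wrist_force': array([ 0.2625171 , -0.26078232, -0.51251991]), 'ft_torque': array([-0.01573183,  0.00677698, -0.05752141]), 'width': 0.047027289394653324}
[393.62072533 295.55914689]
[394.95768713 132.57419478]
[558.08532731 297.78076224]
[345.08073709 226.86906797]
[302.85143027 300.86930591]
[471.35434554 341.9090988 ]
```

View pics/w1.png

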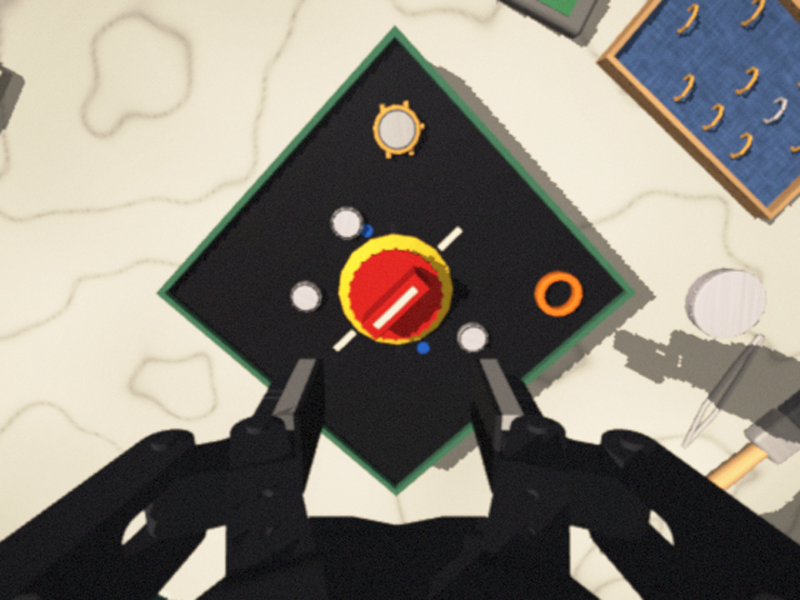

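The wrist view shows the box corners at (395,27), (633,292), (397,493) and (160,293). The case is at (397,129), the holder at (558,294), and the cells at (347,222), (307,297) and (473,337). The lip's outer edge spans x 340–452 and y 235–344. I'll refine the positions from these.

```bash
python3 - <<'E'
from lib import *
d=snap("wrist")
P=lambda u,v,z:px2w(d,u*.7-.15,v*.7-.15,z)
C=np.array([P(*c,.066) for c in ((395,27),(633,292),(397,493),(160,293))]); c=C.mean(0)
print("side",[np.linalg.norm(C[i]-C[i-1]).round(4) for i in range(4)],"c",c, "diag centres",(C[0]+C[2])/2,(C[1]+C[3])/2)
print("yaw",[np.degrees(np.arctan2(*(C[i]-C[i-1])[[1,0]])).round(1) for i in range(4)])
for n,u,v,z in (("A",347,222,.0677),("B",307,297,.0677),("C",473,337,.0677),("case",397,129,.068),("holder",558,294,.069),("lip",396,290,.06),("bar1",451,239,.061),("bar2",345,341,.061),("dot1",368,231,.06),("dot2",423,348,.06),("capl",396,307,.106)): print(n,P(u,v,z).round(4))
E
```

```text
side [np.float64(0.2659), np.float64(0.2662), np.float64(0.265), np.float64(0.2651)] c [ 0.57292452 -0.01509975  0.066     ] diag centres [ 0.57319773 -0.01487246  0.066     ] [ 0.57265131 -0.01532704  0.066     ]
yaw [np.float64(-11.2), np.float64(-101.6), np.float64(168.5), np.float64(78.6)]
A [0.5988 0.0466 0.0677]
B [0.531  0.0419 0.0677]
C [ 0.5761 -0.0876  0.0677]
case [0.6753 0.0516 0.068 ]
holder [ 0.6424 -0.1218  0.069 ]
lip [ 0.5729 -0.0149  0.06  ]
bar1 [ 0.6311 -0.0279  0.061 ]
bar2 [ 0.5133 -0.0036  0.061 ]
dot1 [0.6006 0.0294 0.06  ]
dot2 [ 0.5434 -0.0612  0.06  ]
capl [ 0.573  -0.0151  0.106 ]
```

Emit:
servo_tool([
  [0.025,0.017,-0.05,0,0,0],
  [0.05,0.034,-0.1,0,0,0],
  [0.075,0.051,-0.15,0,0,0],
  [0.075,0.051,-0.19,0,0,0],
  [0.075,0.051,-0.205,0,0,0],
])

```text
time_s: 3.05
tcp_pos: [0.6716, 0.0528, 0.0905]
tcp_rot: [-3.138, 0.005, 0.584]
wrist_force: [-0.6, 0.8, 0.2]
width: 0.0467
```

Emit:
servo_tool([
  [0,0,-0.007,0,0,0],
  [0,0,-0.014,0,0,0],
  [0,0,-0.02,0,0,0],
  [0,0,-0.0235,0,0,0],
  [0,0,-0.0235,0,0,0],
])

```text
time_s: 3.68
tcp_pos: [0.6745, 0.0512, 0.0709]
tcp_rot: [3.141, -0.0, 0.582]
wrist_force: [0.2, 0.8, 0.1]
width: 0.0472
```

```bash
python3 - <<'E'
from lib import *
s=env.read_state(); print(s["tcp_pos"],s["wrist_force"])
d=snap("wrist"); c=d["color"]; cv2.imwrite("pics/w2.png",c)
E
```

```text
[0.67445746 0.05118507 0.07092681] [0.18793624 0.82651705 0.10706917]
```

View pics/w2.png

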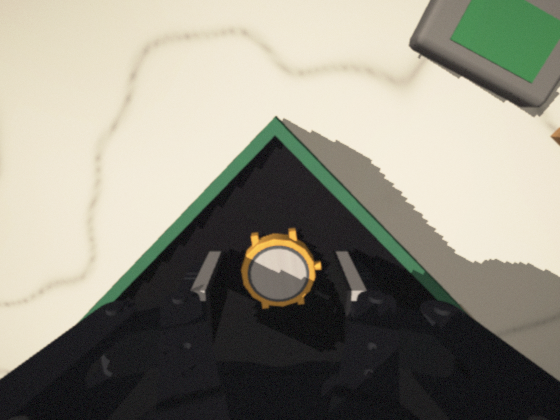

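The case is centred between the pads. I'm closing on it and lifting.

Emit:
servo_tool([
  [0,0,0,0,0,0],
  [0,0,0,0,0,0],
  [0,0,0,0,0,0],
  [0,0,0,0,0,0],
  [0,0,0,0,0,0],
], hand=0)

```text
time_s: 4.35
tcp_pos: [0.675, 0.0513, 0.0717]
tcp_rot: [3.141, -0.001, 0.582]
wrist_force: [-1.3, -0.0, 5.9]
width: 0.0299
```

Emit:
servo_tool([
  [0,0,0.01,0,0,0],
  [0,0,0.03,0,0,0],
  [0,0,0.06,0,0,0],
  [0,0,0.09,0,0,0],
  [0,0,0.09,0,0,0],
])

```text
time_s: 4.97
tcp_pos: [0.6773, 0.0515, 0.1658]
tcp_rot: [3.137, -0.007, 0.582]
wrist_force: [0.5, 0.3, -1.1]
width: 0.0305
```

```bash
python3 - <<'E'
from lib import *
d=snap("wrist")
s=env.read_state(); print(s["tcp_pos"],s["tcp_rot"])
cv2.imwrite("pics/w3.png",d["color"])
# colour blobs red cap/orange
c=d["color"].astype(int);g=((c[...,2]-c[...,0]>60)&(c[...,1]-c[...,0]>20)).astype(np.uint8)
n,l,st,ce=cv2.connectedComponentsWithStats(g)
for i in range(1,n):
    if st[i,4]>150: print(st[i],ce[i],px2w(d,*ce[i],.068+.087).round(4))
E
```

```text
[0.67579553 0.05136569 0.16331507] [ 3.13938273 -0.00366476  0.58182308]
[ 462   28   98  188 2915] [516.03910806 108.34271012] [0.7923 0.008  0.155 ]
[536 148  24  24 159] [550.45283019 160.57232704] [ 0.7846 -0.0199  0.155 ]
[ 237  228   91  133 3257] [280.54559411 294.12864599] [0.6665 0.0423 0.155 ]
```

View pics/w3.png

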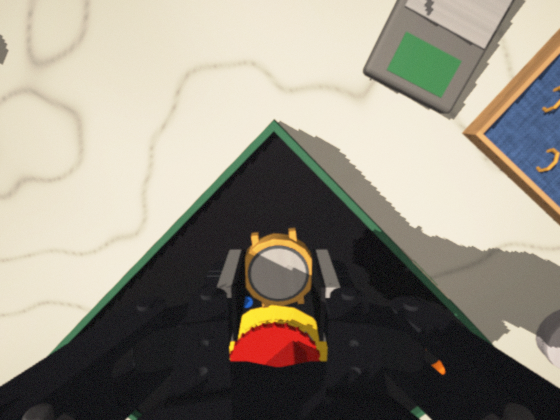

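The case is held (width 30 mm). I'm carrying it to the tray.

Emit:
servo_tool([
  [-0.01,0.034,0,0,0,-0.06],
  [-0.03,0.08,0,0,0,-0.18],
  [-0.05,0.13,0,0,0,-0.3],
  [-0.075,0.18,0,0,0,-0.42],
  [-0.1,0.225,0,0,0,-0.5],
])

```text
time_s: 5.65
tcp_pos: [0.5725, 0.2775, 0.159]
tcp_rot: [3.141, 0.003, 0.079]
wrist_force: [0.4, 0.3, -0.4]
width: 0.0301
```

Emit:
servo_tool([
  [-0.035,0.05,-0.02,0,0,-0.08],
  [-0.06,0.09,-0.05,0,0,-0.08],
  [-0.07,0.113,-0.09,0,0,-0.08],
  [-0.07,0.113,-0.11,0,0,-0.08],
  [-0.07,0.113,-0.11,0,0,-0.08],
])

```text
time_s: 6.28
tcp_pos: [0.5025, 0.3874, 0.0477]
tcp_rot: [3.138, 0.005, 0.002]
wrist_force: [-0.0, -0.4, 0.4]
width: 0.0295
```

```bash
python3 - <<'E'
from lib import *
s=env.read_state(); print(s["tcp_pos"],s["tcp_rot"],s["joints"])
d=snap("wrist"); c=d["color"]; cv2.imwrite("pics/w4.png",c)
E
```

```text
[0.50250389 0.38738431 0.04766534] [3.13765733e+00 4.84339565e-03 2.04682090e-03] [ 6.17717033e-01  3.69310404e-01  1.84737891e+00 -5.18117382e-04
  9.31130148e-01  2.18676758e+00]
```

View pics/w4.png

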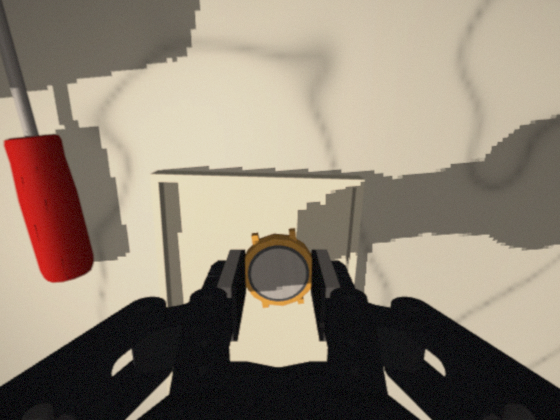

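The tray walls are at u≈160–178 on the left and 350–365 on the right, so the case (u≈279) sits about 9 mm right of centre. I'm shifting left, lowering and releasing.

Emit:
servo_tool([
  [0.004,0.005,0,0,0,0],
  [0.008,0.009,-0.01,0,0,0],
  [0.008,0.009,-0.02,0,0,0],
  [0.008,0.009,-0.029,0,0,0],
  [0.008,0.009,-0.032,0,0,0],
])

```text
time_s: 6.95
tcp_pos: [0.5115, 0.3976, 0.0173]
tcp_rot: [3.14, 0.002, 0.002]
wrist_force: [0.3, -0.4, -0.1]
width: 0.0297
```

Emit:
servo_tool([
  [0,0,0,0,0,0],
  [0,0,0,0,0,0],
  [0,0,0,0,0,0],
])

```text
time_s: 7.32
tcp_pos: [0.5127, 0.3986, 0.0193]
tcp_rot: [-3.141, -0.001, 0.002]
wrist_force: [-0.3, -0.4, 0.2]
width: 0.0299
```

Emit:
servo_tool([
  [0,0,0,0,0,0],
  [0,0,0,0,0,0],
  [0,0,0,0,0,0],
], hand=0.55)

```text
time_s: 7.7
tcp_pos: [0.5125, 0.3984, 0.0189]
tcp_rot: [-3.141, -0.0, 0.002]
wrist_force: [-0.1, -0.2, -0.0]
width: 0.047
```

Emit:
servo_tool([
  [0,0,0.02,0,0,0],
  [0,0,0.05,0,0,0],
  [0,0,0.09,0,0,0],
  [0,0,0.13,0,0,0],
  [0,0,0.15,0,0,0],
])

```text
time_s: 8.32
tcp_pos: [0.514, 0.3994, 0.1734]
tcp_rot: [-3.138, -0.005, 0.002]
wrist_force: [0.2, 0.1, -1.0]
width: 0.0466
```

Emit:
servo_tool([
  [0.01,-0.045,0,0,0,0.06],
  [0.025,-0.1,0,0,0,0.12],
  [0.04,-0.155,0,0,0,0.18],
  [0.055,-0.21,0,0,0,0.24],
  [0.07,-0.265,0,0,0,0.3],
])

```text
time_s: 8.95
tcp_pos: [0.5824, 0.1315, 0.1688]
tcp_rot: [-3.142, 0.0, 0.304]
wrist_force: [0.9, 0.8, -0.3]
width: 0.0473
```

Emit:
servo_tool([
  [0.013,-0.055,0,0,0,0.06],
  [0.027,-0.11,0,0,0,0.12],
  [0.042,-0.165,0,0,0,0.18],
  [0.055,-0.22,0,0,0,0.24],
  [0.06,-0.255,-0.01,0,0,0.28],
])

```text
time_s: 9.57
tcp_pos: [0.6434, -0.1246, 0.1597]
tcp_rot: [3.14, -0.001, 0.581]
wrist_force: [0.9, 0.3, -0.6]
width: 0.0466
```

Emit:
servo_tool([
  [0,0,-0.03,0,0,0],
  [0,0,-0.05,0,0,0],
  [0,0,-0.065,0,0,0],
  [0,0,-0.07,0,0,0],
  [0,0,-0.07,0,0,0],
])

```text
time_s: 10.2
tcp_pos: [0.6426, -0.1211, 0.0888]
tcp_rot: [-3.142, 0.0, 0.583]
wrist_force: [-0.8, -0.6, -0.2]
width: 0.0471
```

```bash
python3 - <<'E'
from lib import *
s=env.read_state(); print(s["tcp_pos"],s["tcp_rot"])
d=snap("wrist"); c=d["color"]; cv2.imwrite("pics/w5.png",c)
g=((c[...,2].astype(int)-c[...,0]>150)&(abs(c[...,1].astype(int)-115)<40)).astype(np.uint8)
n,l,st,ce=cv2.connectedComponentsWithStats(g)
for i in range(1,n):
    if st[i,4]>100: x,y,w,h,a=st[i];print(st[i],px2w(d,x+w/2-.5,y+h/2-.5,.068).round(4))
E
```

```text
[ 0.64255579 -0.12111923  0.08882122] [-3.14155720e+00  5.32519166e-05  5.82682435e-01]
[250 225  68  44 948] [ 0.6497 -0.1203  0.068 ]
```

View pics/w5.png

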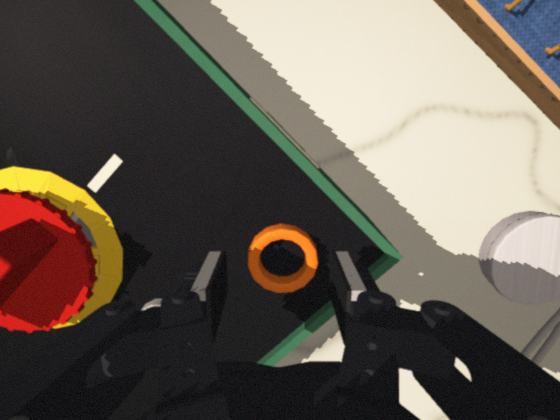

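The ring is centred at (283,258) between the pads. I'm lowering, closing and lifting.

Emit:
servo_tool([
  [0.001,-0.001,-0.006,0,0,0],
  [0.001,-0.001,-0.012,0,0,0],
  [0.001,-0.001,-0.0155,0,0,0],
  [0.001,-0.001,-0.0155,0,0,0],
])

```text
time_s: 10.75
tcp_pos: [0.6429, -0.1226, 0.0726]
tcp_rot: [-3.141, 0.001, 0.582]
wrist_force: [0.1, -0.1, -0.4]
width: 0.0472
```

Emit:
servo_tool([
  [0,0,0,0,0,0],
  [0,0,0,0,0,0],
  [0,0,0,0,0,0],
  [0,0,0,0,0,0],
  [0,0,0,0,0,0],
], hand=0)

```text
time_s: 11.38
tcp_pos: [0.6439, -0.1228, 0.0738]
tcp_rot: [3.141, -0.001, 0.582]
wrist_force: [0.2, -0.1, 4.0]
width: 0.0313
```

Emit:
servo_tool([
  [0,0,0.01,0,0,0],
  [0,0,0.03,0,0,0],
  [0,0,0.06,0,0,0],
  [0,0,0.09,0,0,0],
  [0,0,0.09,0,0,0],
])

```text
time_s: 12.0
tcp_pos: [0.6462, -0.1233, 0.1683]
tcp_rot: [3.136, -0.006, 0.582]
wrist_force: [0.0, 0.0, -0.1]
width: 0.0307
```

Emit:
servo_tool([
  [-0.02,0.045,0,0,0,-0.06],
  [-0.04,0.1,0,0,0,-0.12],
  [-0.06,0.155,0,0,0,-0.18],
  [-0.082,0.21,0,0,0,-0.24],
  [-0.104,0.26,0,0,0,-0.29],
])

```text
time_s: 12.62
tcp_pos: [0.5379, 0.1389, 0.1627]
tcp_rot: [-3.141, 0.001, 0.29]
wrist_force: [0.3, 0.4, 0.4]
width: 0.0308
```

Emit:
servo_tool([
  [-0.022,0.055,0,0,0,-0.06],
  [-0.044,0.11,0,0,0,-0.12],
  [-0.066,0.165,0,0,0,-0.18],
  [-0.088,0.215,-0.01,0,0,-0.24],
  [-0.104,0.26,-0.02,0,0,-0.29],
])

```text
time_s: 13.25
tcp_pos: [0.4339, 0.3988, 0.1427]
tcp_rot: [3.141, 0.001, 0.001]
wrist_force: [0.9, 0.5, -0.2]
width: 0.0307
```

Emit:
servo_tool([
  [0,0,-0.03,0,0,0],
  [0,0,-0.06,0,0,0],
  [0,0,-0.085,0,0,0],
  [0,0,-0.09,0,0,0],
  [0,0,-0.09,0,0,0],
])

```text
time_s: 13.88
tcp_pos: [0.4352, 0.3971, 0.0531]
tcp_rot: [3.141, 0.001, 0.002]
wrist_force: [0.3, 0.6, 0.4]
width: 0.031
```

```bash
python3 - <<'E'
from lib import *
s=env.read_state(); print(s["tcp_pos"],s["tcp_rot"],s["width"])
d=snap("wrist"); c=d["color"]; cv2.imwrite("pics/w6.png",c)
E
```

```text
[0.43524161 0.39711802 0.05311828] [3.14107975e+00 6.44604221e-04 1.73155668e-03] 0.03103829416241033
```

View pics/w6.png

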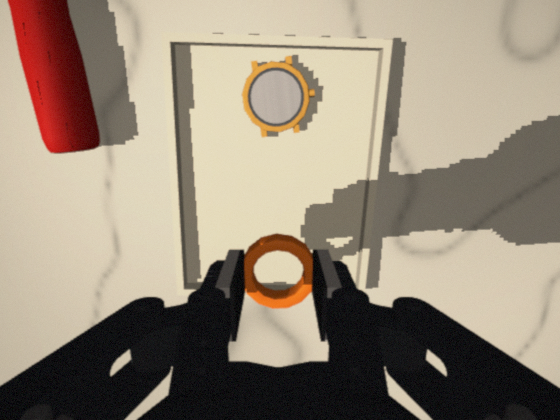

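The case is in the tray. The holder is only just inside the near wall (v≈288), so I'm moving it 20 mm forward, lowering and releasing.

Emit:
servo_tool([
  [0.01,0,0,0,0,0],
  [0.02,0,-0.01,0,0,0],
  [0.02,0,-0.022,0,0,0],
  [0.02,0,-0.031,0,0,0],
  [0.02,0,-0.034,0,0,0],
])

```text
time_s: 14.55
tcp_pos: [0.4542, 0.3964, 0.0178]
tcp_rot: [3.14, 0.003, 0.002]
wrist_force: [-3.6, -4.7, 11.6]
width: 0.031
```

Emit:
servo_tool([
  [0,0,0,0,0,0],
  [0,0,0,0,0,0],
  [0,0,0,0,0,0],
])

```text
time_s: 14.92
tcp_pos: [0.4556, 0.3976, 0.0196]
tcp_rot: [-3.141, -0.001, 0.002]
wrist_force: [-0.7, -0.7, -0.7]
width: 0.0309
```

Emit:
servo_tool([
  [0,0,0,0,0,0],
  [0,0,0,0,0,0],
  [0,0,0,0,0,0],
], hand=0.55)

```text
time_s: 15.3
tcp_pos: [0.4555, 0.3973, 0.0193]
tcp_rot: [-3.142, -0.0, 0.002]
wrist_force: [-0.0, -0.5, 0.2]
width: 0.0467
```

Emit:
servo_tool([
  [0,0,0.02,0,0,0],
  [0,0,0.05,0,0,0],
  [0,0,0.1,0,0,0],
  [0,0,0.15,0,0,0],
  [0,0,0.19,0,0,0],
])

```text
time_s: 15.92
tcp_pos: [0.4561, 0.3978, 0.2136]
tcp_rot: [-3.139, -0.003, 0.002]
wrist_force: [0.7, -0.3, 0.1]
width: 0.0469
```

Both parts are placed. I'm moving over the cap with the jaws across the wing.

Emit:
servo_tool([
  [0.015,-0.05,0,0,0,-0.03],
  [0.03,-0.1,0,0,0,-0.06],
  [0.045,-0.155,0,0,0,-0.09],
  [0.06,-0.21,0,0,0,-0.12],
  [0.075,-0.26,0,0,0,-0.15],
])

```text
time_s: 16.55
tcp_pos: [0.531, 0.1355, 0.2112]
tcp_rot: [-3.141, -0.002, -0.149]
wrist_force: [0.2, -0.8, 0.6]
width: 0.0469
```

Emit:
servo_tool([
  [0.015,-0.05,0,0,0,-0.03],
  [0.03,-0.1,-0.02,0,0,-0.055],
  [0.0425,-0.152,-0.04,0,0,-0.055],
  [0.0425,-0.152,-0.05,0,0,-0.055],
  [0.0425,-0.152,-0.05,0,0,-0.055],
])

```text
time_s: 17.18
tcp_pos: [0.5723, -0.0146, 0.1593]
tcp_rot: [-3.141, 0.001, -0.204]
wrist_force: [0.2, 0.3, -0.8]
width: 0.0468
```

```bash
python3 - <<'E'
from lib import *
s=env.read_state(); print(s["tcp_pos"],s["tcp_rot"],s["width"])
d=snap("wrist"); c=d["color"]; cv2.imwrite("pics/w7.png",cv2.resize(c,(800,600),interpolation=cv2.INTER_CUBIC))
print(w2px(d,(.5725,-.015,.106))/.7, w2px(d,s["tcp_pos"])/.7)
E
```

```text
[ 0.57227316 -0.01461181  0.15925133] [-3.14123753e+00  1.31327822e-03 -2.04231532e-01] 0.04681809027278994
[399.35726901 335.31559253] [398.81366393 397.36288453]
```

View pics/w7.png

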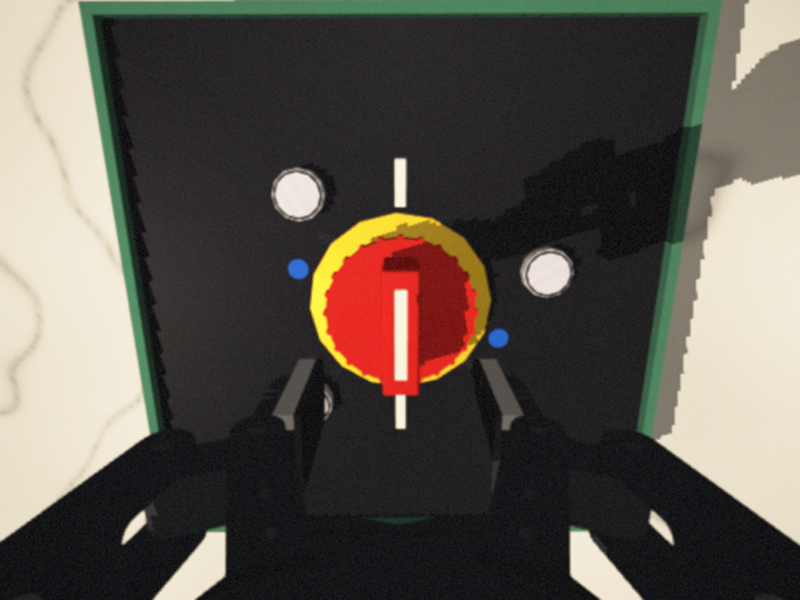

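The wing line is centred at (400,335), within 1 px of the prediction, and it is in line with the bars. I'm descending and gripping.

Emit:
servo_tool([
  [0,0,-0.02,0,0,0],
  [0,0,-0.045,0,0,0],
  [0,0,-0.062,0,0,0],
  [0,0,-0.069,0,0,0],
  [0,0,-0.069,0,0,0],
])

```text
time_s: 17.85
tcp_pos: [0.5726, -0.0143, 0.0897]
tcp_rot: [3.141, 0.001, -0.203]
wrist_force: [-0.6, -0.8, 0.3]
width: 0.0471
```

Emit:
servo_tool([
  [0,0,0,0,0,0],
  [0,0,0,0,0,0],
  [0,0,0,0,0,0],
  [0,0,0,0,0,0],
  [0,0,0,0,0,0],
], hand=0)

```text
time_s: 18.48
tcp_pos: [0.5737, -0.0148, 0.0909]
tcp_rot: [-3.141, -0.002, -0.203]
wrist_force: [1.7, -0.3, 1.7]
width: 0.0147
```

```bash
python3 - <<'E'
from lib import *
s=env.read_state(); print(s["tcp_pos"],s["tcp_rot"],s["width"],s["wrist_force"],s["ft_torque"])
E
```

```text
[ 0.57372422 -0.01479256  0.09090481] [-3.14133634e+00 -1.76087422e-03 -2.03308186e-01] 0.014689620597011567 [ 1.71192337 -0.32794758  1.68358294] [-0.00978839 -0.26897526  0.02011811]
```

Emit:
servo_tool([
  [0,0,-0.002,0,0,0],
  [0,0,-0.004,0,0,0],
  [0,0,-0.006,0,0,0],
  [0,0,-0.006,0,0,0],
  [0,0,-0.006,0,0,0],
])

```text
time_s: 19.1
tcp_pos: [0.5738, -0.0148, 0.0867]
tcp_rot: [-3.141, -0.002, -0.203]
wrist_force: [-3.2, 0.3, 13.3]
width: 0.0144
```

Emit:
servo_tool([
  [0,0,0,0,0,0],
  [0,0,0,0,0,0],
  [0,0,0,0,0,0],
])

```text
time_s: 19.48
tcp_pos: [0.5738, -0.0148, 0.0867]
tcp_rot: [-3.141, -0.002, -0.203]
wrist_force: [-4.0, 0.9, 13.8]
width: 0.0146
```

It's pressed about 4.4 mm (13.8 N). I'll go slightly further, then turn 70° counter-clockwise.

Emit:
servo_tool([
  [0,0,-0.0007,0,0,0],
  [0,0,-0.0007,0,0,0.12],
  [0,0,-0.0007,0,0,0.26],
  [0,0,-0.0007,0,0,0.4],
  [0,0,-0.0007,0,0,0.54],
])

```text
time_s: 20.1
tcp_pos: [0.5754, -0.0145, 0.0867]
tcp_rot: [3.14, -0.005, 0.341]
wrist_force: [-0.3, 0.5, 13.3]
width: 0.015
```

Emit:
servo_tool([
  [0,0,0,0,0,0.14],
  [0,0,0,0,0,0.28],
  [0,0,0,0,0,0.42],
  [0,0,0,0,0,0.56],
  [0,0,0,0,0,0.68],
])

```text
time_s: 20.72
tcp_pos: [0.5751, -0.0147, 0.0866]
tcp_rot: [3.138, -0.002, 1.02]
wrist_force: [-1.7, -0.1, 14.4]
width: 0.0143
```

Emit:
servo_tool([
  [0,0,0,0,0,0],
  [0,0,0,0,0,0],
  [0,0,0,0,0,0],
])

```text
time_s: 21.1
tcp_pos: [0.575, -0.0147, 0.0866]
tcp_rot: [3.138, -0.002, 1.017]
wrist_force: [-2.1, 0.6, 14.1]
width: 0.015
```

```bash
python3 - <<'E'
from lib import *
s=env.read_state(); print(s["tcp_pos"],s["tcp_rot"],s["width"],s["wrist_force"],s["ft_torque"])
E
```

```text
[ 0.57502156 -0.01470275  0.08661782] [ 3.13795470e+00 -2.12694302e-03  1.01698655e+00] 0.014954303148169054 [-2.0563563   0.56373549 14.12582165] [0.16300084 0.37317007 0.07324562]
```

The wing is at 58.3°, along the dots, and the torque is small. I'm lifting straight out.

Emit:
servo_tool([
  [0,0,0.004,0,0,0],
  [0,0,0.008,0,0,0],
  [0,0,0.014,0,0,0],
  [0,0,0.022,0,0,0],
  [0,0,0.03,0,0,0],
])

```text
time_s: 21.72
tcp_pos: [0.5723, -0.0147, 0.1135]
tcp_rot: [-3.14, 0.001, 1.017]
wrist_force: [0.6, -0.7, -1.5]
width: 0.0146
```

Emit:
servo_tool([
  [0,0,0.015,0,0,0],
  [0,0,0.03,0,0,0],
  [0,0,0.045,0,0,0],
  [0,0,0.045,0,0,0],
  [0,0,0.045,0,0,0],
])

```text
time_s: 22.35
tcp_pos: [0.5727, -0.0147, 0.1585]
tcp_rot: [-3.141, 0.0, 1.017]
wrist_force: [0.4, -0.1, -1.8]
width: 0.0148
```

```bash
python3 - <<'E'
from lib import *
s=env.read_state(); print(s["tcp_pos"],s["tcp_rot"],s["width"],s["wrist_force"],s["ft_torque"])
a=snap("top")["color"]; b=snap("wrist")["color"]
a=cv2.resize(a[165:290,230:355],(420,420),interpolation=cv2.INTER_CUBIC)
b=cv2.resize(b,(380,285)); o=np.zeros((420,800,3),np.uint8);o[:,:420]=a;o[:285,420:]=b
cv2.imwrite("pics/p8.png",o)
E
```

```text
[ 0.57270654 -0.01467357  0.1584712 ] [-3.14135016e+00  1.14462711e-04  1.01677876e+00] 0.014788521986756422 [ 0.43743266 -0.09158753 -1.84550117] [-0.02276972 -0.00134185 -0.0122896 ]
```

View pics/p8.png

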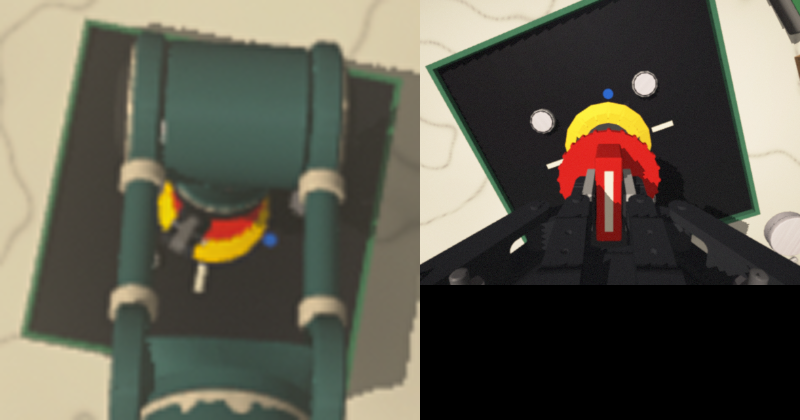

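The cap is out, and the wrist force of about -1.8 N fits the cap's weight plus noise. I'm carrying it to the empty near-right corner of the deck.

Emit:
servo_tool([
  [-0.03,-0.02,0.01,0,0,0],
  [-0.06,-0.04,0.01,0,0,0],
  [-0.09,-0.06,0.01,0,0,0],
  [-0.1005,-0.066,0,0,0,0],
  [-0.1005,-0.066,-0.02,0,0,0],
])

```text
time_s: 23.08
tcp_pos: [0.4725, -0.0811, 0.1383]
tcp_rot: [3.14, -0.001, 1.016]
wrist_force: [1.7, -0.4, -1.3]
width: 0.0149
```

Emit:
servo_tool([
  [0,0,-0.015,0,0,0],
  [0,0,-0.024,0,0,0],
  [0,0,-0.029,0,0,0],
  [0,0,-0.032,0,0,0],
  [0,0,-0.032,0,0,0],
])

```text
time_s: 23.7
tcp_pos: [0.4727, -0.0806, 0.1067]
tcp_rot: [3.141, -0.0, 1.017]
wrist_force: [1.1, -0.2, -2.0]
width: 0.0149
```

Emit:
servo_tool([
  [0,0,-0.001,0,0,0],
  [0,0,-0.002,0,0,0],
  [0,0,-0.003,0,0,0],
  [0,0,-0.003,0,0,0],
])

```text
time_s: 24.2
tcp_pos: [0.4723, -0.0807, 0.1035]
tcp_rot: [-3.141, 0.0, 1.017]
wrist_force: [-0.2, -0.3, -1.5]
width: 0.0149
```

Emit:
servo_tool([
  [0,0,-0.001,0,0,0],
  [0,0,-0.0015,0,0,0],
  [0,0,-0.0015,0,0,0],
  [0,0,-0.0015,0,0,0],
])

```text
time_s: 24.7
tcp_pos: [0.4726, -0.0807, 0.1028]
tcp_rot: [3.141, -0.0, 1.017]
wrist_force: [-1.9, 0.7, 5.4]
width: 0.015
```

The cap is standing on the deck. I'm easing off, opening and rising, and noting this as reference pose R0.

Emit:
servo_tool([
  [0,0,0.001,0,0,0],
  [0,0,0.001,0,0,0],
])

```text
time_s: 24.95
tcp_pos: [0.4724, -0.0807, 0.1029]
tcp_rot: [3.142, -0.0, 1.017]
wrist_force: [0.4, 0.5, -1.7]
width: 0.0147
```

Emit:
servo_tool([
  [0,0,0,0,0,0],
  [0,0,0,0,0,0],
  [0,0,0,0,0,0],
], hand=0.45)

```text
time_s: 25.32
tcp_pos: [0.4725, -0.0807, 0.1031]
tcp_rot: [3.142, -0.0, 1.017]
wrist_force: [0.0, 0.7, 0.3]
width: 0.0383
```

Emit:
servo_tool([
  [0,0,0.02,0,0,0],
  [0,0,0.05,0,0,0],
  [0,0,0.09,0,0,0],
  [0,0,0.13,0,0,0],
  [0,0,0.13,0,0,0],
])

```text
time_s: 25.95
tcp_pos: [0.4751, -0.0813, 0.2374]
tcp_rot: [3.134, -0.003, 1.017]
wrist_force: [-1.0, 0.5, -0.5]
width: 0.0389
```

Emit:
servo_tool([
  [0.03,0.015,0.02,0,0,0],
  [0.06,0.035,0.04,0,0,0],
  [0.09,0.05,0.06,0,0,0],
  [0.09,0.05,0.06,0,0,0],
  [0.09,0.05,0.06,0,0,0],
], hand=0)

```text
time_s: 26.58
tcp_pos: [0.5613, -0.0307, 0.2913]
tcp_rot: [-3.139, 0.002, 1.017]
wrist_force: [0.1, 0.4, 0.1]
width: -0.0003
```

```bash
python3 - <<'E'
from lib import *
s=env.read_state(); print(s["tcp_pos"],s["tcp_rot"],s["width"],s["wrist_force"])
d=snap("wrist"); c=d["color"]; cv2.imwrite("pics/w9.png",cv2.resize(c,(800,600),interpolation=cv2.INTER_CUBIC))
for X in ((.5725,-.015,.064),(.5988,.0466,.0677),(.531,.0419,.0677),(.5761,-.0876,.0677)): print(w2px(d,X)/.7)
E
```

```text
[ 0.56133845 -0.0307036   0.291283  ] [-3.13884710e+00  1.68761266e-03  1.01710107e+00] -0.0002743885880966475 [0.14118839 0.37756392 0.11872645]
[398.42112301 229.44797479]
[384.32698156 136.62772954]
[309.17131975 193.77109904]
[451.25771756 306.8908498 ]
```

View pics/w9.png

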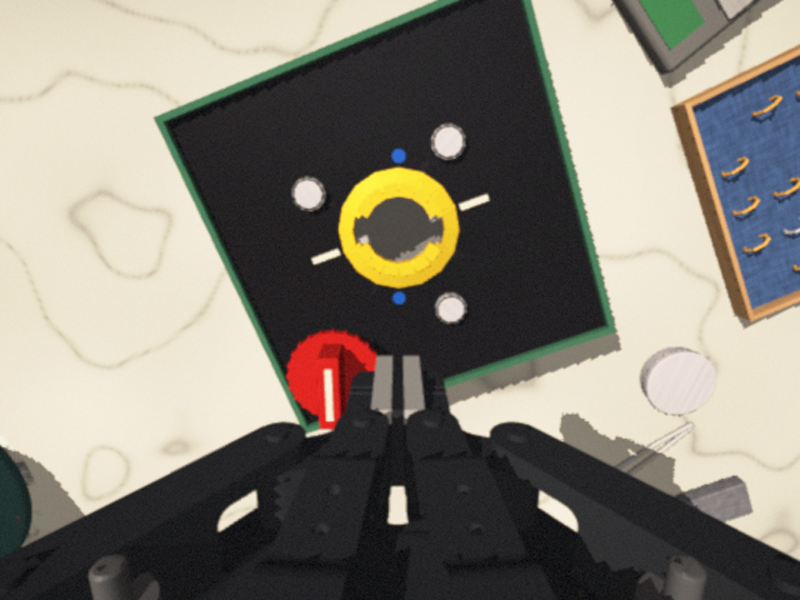

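The mouth is open and the cap stands in the corner at (330,380). Cell A has been knocked and is now at (448,141); B is at (308,193) and C at (451,308), both unmoved. I'll work out the push lines.

```bash
cat > cells.py <<'E'
from lib import *
def cells(d,pts,M=np.array([.5725,-.015])):
    for n,u,v in pts:
        p=px2w(d,u*.7-.15,v*.7-.15,.0677)[:2]; e=M-p; r=np.hypot(*e); a=e/r; phi=np.degrees(np.arctan2(a[1],a[0]))
        q=p-a*0.035
        print(n,"pos",p.round(4),"r %.4f dir %.1f deg (%.4f rad)"%(r,phi,np.radians(phi)),"start",q.round(4),"unit",a.round(3))
E
python3 - <<'E'
from cells import *
d=snap("wrist")
cells(d,[("A",448,141),("B",308,193),("C",451,308)])
print(px2w(d,399*.7-.15,228*.7-.15,.062))
E
```

```text
A pos [0.6352 0.0204] r 0.0720 dir -150.6 deg (-2.6280 rad) start [0.6657 0.0376] unit [-0.871 -0.491]
B pos [0.5302 0.0429] r 0.0717 dir -53.9 deg (-0.9399 rad) start [0.5096 0.0711] unit [ 0.59  -0.807]
C pos [ 0.575  -0.0882] r 0.0732 dir 92.0 deg (1.6054 rad) start [ 0.5762 -0.1232] unit [-0.035  0.999]
[ 0.57289185 -0.01447011  0.062     ]
```

Pushing A first: yaw 0.513, jaws slightly open so the cell nests between the pads.

Emit:
servo_tool([
  [0.021,0.014,-0.03,0,0,-0.1],
  [0.042,0.028,-0.06,0,0,-0.2],
  [0.063,0.042,-0.09,0,0,-0.3],
  [0.084,0.056,-0.13,0,0,-0.4],
  [0.104,0.068,-0.17,0,0,-0.504],
], hand=0.18)

```text
time_s: 27.3
tcp_pos: [0.666, 0.0371, 0.1214]
tcp_rot: [-3.141, 0.001, 0.509]
wrist_force: [1.0, -0.3, 0.4]
width: 0.0156
```

Emit:
servo_tool([
  [0,0,-0.02,0,0,0],
  [0,0,-0.035,0,0,0],
  [0,0,-0.045,0,0,0],
  [0,0,-0.05,0,0,0],
  [0,0,-0.05,0,0,0],
])

```text
time_s: 27.92
tcp_pos: [0.6666, 0.0371, 0.0738]
tcp_rot: [3.141, -0.001, 0.513]
wrist_force: [0.2, 0.9, 0.0]
width: 0.0154
```

```bash
python3 - <<'E'
from lib import *
s=env.read_state(); print(s["tcp_pos"],s["tcp_rot"],s["width"],s["wrist_force"])
E
```

```text
[0.66664238 0.03705567 0.07380147] [ 3.14114040e+00 -8.30601610e-04  5.12619275e-01] 0.01544256122622257 [0.15389087 0.92344841 0.02054967]
```

Emit:
servo_tool([
  [0,0,-0.0025,0,0,0],
  [-0.007,-0.0039,-0.0025,0,0,0],
  [-0.014,-0.0079,-0.0025,0,0,0],
  [-0.0205,-0.0115,-0.0025,0,0,0],
  [-0.026,-0.0147,-0.0025,0,0,0],
])

```text
time_s: 28.55
tcp_pos: [0.6399, 0.0223, 0.0707]
tcp_rot: [3.142, -0.0, 0.513]
wrist_force: [-0.9, -0.2, 0.3]
width: 0.0159
```

Emit:
servo_tool([
  [-0.005,-0.0028,0.0005,0,0,0],
  [-0.009,-0.0051,0.0015,0,0,0],
  [-0.013,-0.0073,0.0025,0,0,0],
  [-0.017,-0.0096,0.0035,0,0,0],
  [-0.021,-0.0118,0.004,0,0,0],
])

```text
time_s: 29.18
tcp_pos: [0.6256, 0.0129, 0.0784]
tcp_rot: [3.138, -0.014, 0.511]
wrist_force: [11.4, 10.1, 6.9]
width: 0.0153
```

Emit:
servo_tool([
  [-0.004,-0.0023,0.0005,0,0,0],
  [-0.008,-0.0045,0.0005,0,0,0],
  [-0.012,-0.0068,0.0005,0,0,0],
  [-0.016,-0.009,0.0005,0,0,0],
  [-0.02,-0.0113,0.0005,0,0,0],
])

```text
time_s: 29.8
tcp_pos: [0.6148, 0.0042, 0.088]
tcp_rot: [3.132, -0.032, 0.511]
wrist_force: [10.4, 17.6, 35.4]
width: 0.0155
```

Emit:
servo_tool([
  [0,0,0,0,0,0],
  [0,0,0,0,0,0],
])

```text
time_s: 30.05
tcp_pos: [0.6139, 0.0036, 0.0886]
tcp_rot: [3.132, -0.03, 0.511]
wrist_force: [6.9, 14.4, 33.4]
width: 0.0156
```

```bash
python3 - <<'E'
from lib import *
s=env.read_state(); print(s["tcp_pos"],s["width"],s["wrist_force"])
d=snap("wrist"); d2=snap("scene")
a=cv2.resize(d["color"],(400,300)); 
u,v=w2px(d2,(.5725,-.015,.07)).astype(int); b=cv2.resize(d2["color"][v-45:v+45,u-60:u+60],(400,300),interpolation=cv2.INTER_CUBIC)
cv2.imwrite("pics/p10.png",np.hstack([a,b]))
E
```

```text
[0.61392457 0.00364998 0.08856976] 0.015567585438971243 [ 6.85110769 14.41537364 33.38237239]
```

View pics/p10.png

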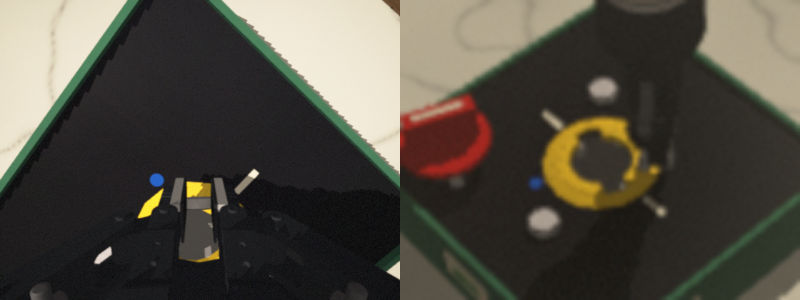

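The tips rode up onto the cell (33 N down) because I raised them too early. I'm lifting away and looking.

Emit:
servo_tool([
  [0,0,0.015,0,0,0],
  [0,0,0.04,0,0,0],
  [0.02,0.011,0.08,0,0,0],
  [0.02,0.011,0.12,0,0,0],
  [0.02,0.011,0.16,0,0,0],
])

```text
time_s: 30.78
tcp_pos: [0.6188, 0.0104, 0.2357]
tcp_rot: [-3.141, 0.002, 0.513]
wrist_force: [-0.0, -0.9, -0.7]
width: 0.0154
```

Emit:
servo_tool([
  [0,0,0.02,0,0,0],
  [0,0,0.02,0,0,0],
  [0,0,0.02,0,0,0],
])

```text
time_s: 31.15
tcp_pos: [0.6182, 0.0104, 0.2528]
tcp_rot: [-3.14, 0.003, 0.513]
wrist_force: [-0.4, 0.1, -0.3]
width: 0.0153
```

```bash
python3 - <<'E'
from lib import *
s=env.read_state(); print(s["tcp_pos"],s["tcp_rot"],s["width"],s["wrist_force"])
d=snap("wrist"); c=d["color"]; print(w2px(d,(.5725,-.015,.064))/.7)
cv2.imwrite("pics/w11.png",cv2.resize(c,(800,600),interpolation=cv2.INTER_CUBIC))
E
```

```text
[0.61819731 0.01044855 0.25278901] [-3.13984323e+00  3.06896132e-03  5.12752711e-01] 0.015335582900703679 [-0.37397527  0.05900664 -0.27309963]
[396.88041241 336.83540297]
```

View pics/w11.png

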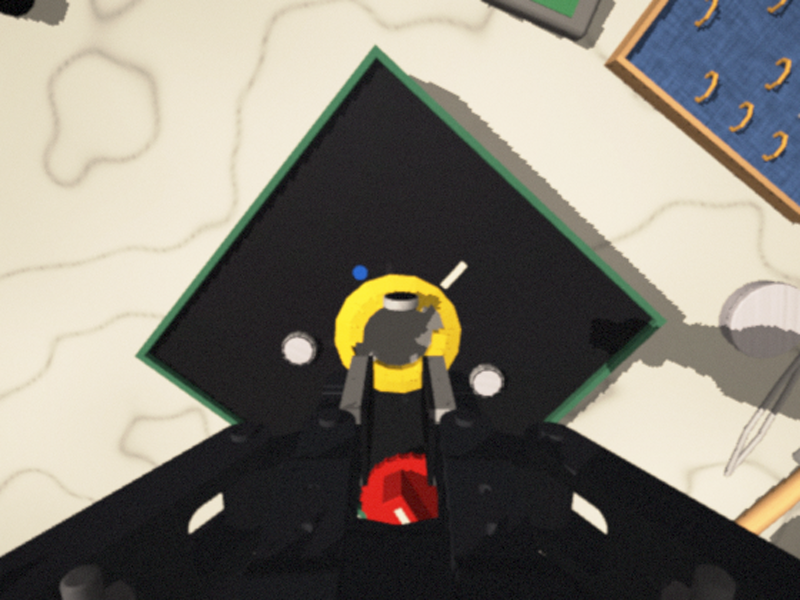

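Cell A now hangs tilted over the mouth's edge at (400,302). B at (299,348) and C at (486,380) are unmoved. I'll nudge A in with closed fingers just above the crest.

Emit:
servo_tool([
  [0.005,0.003,-0.04,0,0,0],
  [0.009,0.005,-0.09,0,0,0],
  [0.009,0.005,-0.14,0,0,0],
  [0.009,0.005,-0.165,0,0,0],
  [0.009,0.005,-0.176,0,0,0],
], hand=0)

```text
time_s: 31.82
tcp_pos: [0.6253, 0.0155, 0.0748]
tcp_rot: [-3.138, 0.006, 0.513]
wrist_force: [0.9, -0.1, 0.8]
width: 0.0001
```

Emit:
servo_tool([
  [0,0,0,0,0,0],
  [0,0,-0.001,0,0,0],
  [0,0,-0.001,0,0,0],
])

```text
time_s: 32.2
tcp_pos: [0.6296, 0.0155, 0.0797]
tcp_rot: [3.14, -0.002, 0.513]
wrist_force: [0.5, -0.8, 0.2]
width: 0.0002
```

Emit:
servo_tool([
  [-0.004,-0.0023,0,0,0,0],
  [-0.008,-0.0045,0,0,0,0],
  [-0.012,-0.0068,0,0,0,0],
  [-0.016,-0.009,0,0,0,0],
  [-0.016,-0.009,0,0,0,0],
])

```text
time_s: 32.83
tcp_pos: [0.612, 0.0063, 0.078]
tcp_rot: [-3.141, 0.0, 0.512]
wrist_force: [-0.1, -0.6, -0.3]
width: -0.0002
```

Emit:
servo_tool([
  [-0.003,-0.0017,0,0,0,0],
  [-0.006,-0.0034,0,0,0,0],
  [-0.009,-0.0051,0,0,0,0],
  [-0.013,-0.0073,0,0,0,0],
  [-0.013,-0.0073,0,0,0,0],
])

```text
time_s: 33.45
tcp_pos: [0.599, -0.0009, 0.078]
tcp_rot: [-3.141, 0.0, 0.513]
wrist_force: [-0.7, -0.4, -0.4]
width: -0.0001
```

Emit:
servo_tool([
  [0,0,0.02,0,0,0],
  [0,0,0.06,0,0,0],
  [0,0,0.11,0,0,0],
  [0,0,0.16,0,0,0],
  [0,0,0.21,0,0,0],
])

```text
time_s: 34.08
tcp_pos: [0.5996, -0.0007, 0.2917]
tcp_rot: [3.14, -0.002, 0.513]
wrist_force: [0.6, 0.4, -0.1]
width: -0.0001
```

Emit:
servo_tool([
  [0,0,0,0,0,0],
  [0,0,0,0,0,0],
])

```text
time_s: 34.33
tcp_pos: [0.5995, -0.0007, 0.2892]
tcp_rot: [3.141, -0.001, 0.513]
wrist_force: [-1.0, -0.0, -0.5]
width: -0.0003
```

```bash
cat >> cells.py <<'E'
def blobs(d,lo=120):
    c=d["color"].astype(int); g=((c.min(2)>lo)&(c.max(2)-c.min(2)<45)).astype(np.uint8)
    n,l,st,ce=cv2.connectedComponentsWithStats(g,connectivity=4)
    for i in range(1,n):
        p=px2w(d,*ce[i],.0677)[:2]
        if 15<st[i,4]<3000 and np.hypot(*(p-[.5725,-.015]))<.17: print(st[i],p.round(4),"r %.3f"%np.hypot(*(p-[.5725,-.015])))
E
python3 - <<'E'
from cells import *
s=env.read_state(); print(s["tcp_pos"],s["tcp_rot"])
d=snap("wrist","w12.png"); blobs(d)
print(w2px(d,(.5725,-.015,.064)))
E
```

```text
[ 0.59949872 -0.00070864  0.28919282] [ 3.14076347e+00 -1.33175698e-03  5.12916151e-01]
[305 157  17  18 110] [ 0.6316 -0.0259] r 0.060
[299 193   6   9  30] [ 0.5954 -0.0335] r 0.029
[203 204  20  21 288] [0.5306 0.0432] r 0.072
[291 208   7   8  32] [ 0.5774 -0.0341] r 0.020
[257 219   6   6  25] [ 0.5488 -0.0062] r 0.025
[324 226  21  20 306] [ 0.5752 -0.087 ] r 0.072
[236 236  15  16  90] [ 0.5164 -0.0024] r 0.057
[283 286   9   5  33] [ 0.4923 -0.073 ] r 0.099
[276.88845891 206.534303  ]
```

A is off the lip. B is at (0.531, 0.043) and C at (0.575, -0.087). Next is C, at yaw 1.608, pushing along +y and keeping the tips low this time.

Emit:
servo_tool([
  [-0.003,-0.017,0,0,0,0.155],
  [-0.006,-0.034,0,0,0,0.31],
  [-0.009,-0.05,-0.02,0,0,0.465],
  [-0.012,-0.067,-0.04,0,0,0.62],
  [-0.015,-0.084,-0.06,0,0,0.775],
], hand=0.18)

```text
time_s: 35.0
tcp_pos: [0.5829, -0.085, 0.2252]
tcp_rot: [-3.138, 0.0, 1.293]
wrist_force: [0.3, 0.0, 0.7]
width: 0.0154
```

Emit:
servo_tool([
  [-0.004,-0.02,-0.03,0,0,0.16],
  [-0.0075,-0.0372,-0.06,0,0,0.32],
  [-0.0075,-0.0372,-0.1,0,0,0.32],
  [-0.0075,-0.0372,-0.13,0,0,0.32],
  [-0.0075,-0.0372,-0.145,0,0,0.32],
])

```text
time_s: 35.62
tcp_pos: [0.5739, -0.1213, 0.0791]
tcp_rot: [-3.135, -0.002, 1.608]
wrist_force: [-0.8, 0.9, 0.3]
width: 0.0157
```

Emit:
servo_tool([
  [0,0,-0.005,0,0,0],
  [0,0,-0.01,0,0,0],
  [0,0,-0.01,0,0,0],
  [0,0,-0.01,0,0,0],
])

```text
time_s: 36.12
tcp_pos: [0.5777, -0.1221, 0.0742]
tcp_rot: [3.14, 0.001, 1.608]
wrist_force: [-0.6, 0.4, 1.2]
width: 0.0154
```

Emit:
servo_tool([
  [-0.001,0,-0.003,0,0,0],
  [-0.0012,0.006,-0.003,0,0,0],
  [-0.0014,0.012,-0.003,0,0,0],
  [-0.0016,0.018,-0.003,0,0,0],
  [-0.0018,0.024,-0.003,0,0,0],
])

```text
time_s: 36.75
tcp_pos: [0.5752, -0.0974, 0.0701]
tcp_rot: [3.142, -0.0, 1.608]
wrist_force: [-0.8, 0.4, -0.9]
width: 0.0157
```

Emit:
servo_tool([
  [-0.0002,0.005,0,0,0,0],
  [-0.0004,0.01,0,0,0,0],
  [-0.0006,0.015,0,0,0,0],
  [-0.0008,0.02,0,0,0,0],
  [-0.001,0.025,0,0,0,0],
])

```text
time_s: 37.38
tcp_pos: [0.5753, -0.0788, 0.0715]
tcp_rot: [3.14, 0.011, 1.612]
wrist_force: [-1.4, -28.7, 4.9]
width: 0.0154
```

Emit:
servo_tool([
  [-0.0001,0.003,0.0003,0,0,0],
  [-0.0003,0.006,0.001,0,0,0],
  [-0.0004,0.009,0.0018,0,0,0],
  [-0.0005,0.012,0.0026,0,0,0],
  [-0.0005,0.014,0.003,0,0,0],
])

```text
time_s: 38.0
tcp_pos: [0.5735, -0.0584, 0.073]
tcp_rot: [-3.141, -0.0, 1.608]
wrist_force: [0.9, 0.5, -0.1]
width: 0.0152
```

Emit:
servo_tool([
  [-0.0001,0.004,0.001,0,0,0],
  [-0.0002,0.008,0.002,0,0,0],
  [-0.0004,0.012,0.002,0,0,0],
  [-0.0005,0.015,0.002,0,0,0],
  [-0.0005,0.015,0.002,0,0,0],
])

```text
time_s: 38.62
tcp_pos: [0.5731, -0.0437, 0.075]
tcp_rot: [-3.141, -0.0, 1.608]
wrist_force: [0.7, -0.5, 1.0]
width: 0.0154
```

Emit:
servo_tool([
  [0,0,0.02,0,0,0],
  [0,0,0.06,0,0,0],
  [0,0,0.11,0,0,0],
  [0,0,0.16,0,0,0],
  [0,0,0.21,0,0,0],
])

```text
time_s: 39.25
tcp_pos: [0.5731, -0.0442, 0.2886]
tcp_rot: [3.14, 0.0, 1.608]
wrist_force: [0.7, 0.2, -0.1]
width: 0.0152
```

Emit:
servo_tool([
  [0,0,0,0,0,0],
  [0,0,0,0,0,0],
])

```text
time_s: 39.5
tcp_pos: [0.5731, -0.0441, 0.2861]
tcp_rot: [3.14, 0.0, 1.608]
wrist_force: [-0.9, 0.9, -0.1]
width: 0.0153
```

```bash
python3 - <<'E'
from cells import *
s=env.read_state(); print(s["tcp_pos"],s["tcp_rot"])
d=snap("wrist","w13.png"); blobs(d); u,v=w2px(d,(.5725,-.015,.064)); print(u,v)
cv2.imwrite("pics/w13b.png",cv2.resize(d["color"],(800,600),interpolation=cv2.INTER_CUBIC))
E
```

```text
[ 0.57308057 -0.04412437  0.28609281] [3.14020511e+00 2.60874959e-04 1.60756875e+00]
[225  80  24  24 392] [0.5298 0.0432] r 0.072
[211 133  21  10 119] [ 0.5144 -0.0026] r 0.059
[248 141   7   5  24] [ 0.5459 -0.0065] r 0.028
[321 160  21  10 113] [ 0.6296 -0.0261] r 0.058
[275 161   5   6  25] [ 0.5731 -0.027 ] r 0.012
[266 163   9   6  25] [ 0.566  -0.0297] r 0.016
[159 209  22  33 144] [ 0.4563 -0.0996] r 0.144
[238 249  19  47 494] [ 0.5438 -0.1509] r 0.139
[300 249  19  48 503] [ 0.6135 -0.149 ] r 0.140
276.8793095927048 151.56005287616918
```

View pics/w13b.png

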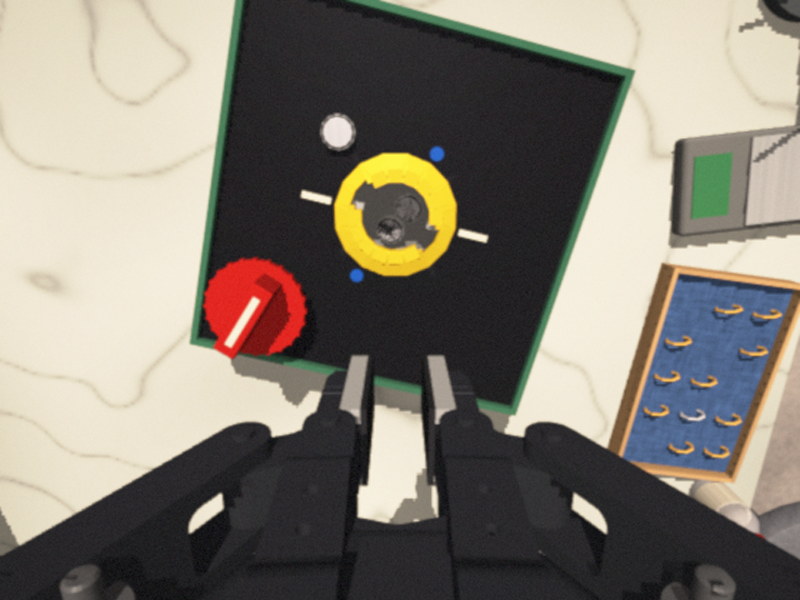

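Both pushed cells are visible down in the bin at (390,230) and (408,205), and the cap still stands at (255,307). Last is B at (0.530, 0.043), same method.

Emit:
servo_tool([
  [-0.013,0.023,0,0,0,0.12],
  [-0.026,0.046,0,0,0,0.24],
  [-0.039,0.069,-0.01,0,0,0.36],
  [-0.052,0.092,-0.03,0,0,0.48],
  [-0.0637,0.1155,-0.06,0,0,0.595],
])

```text
time_s: 40.17
tcp_pos: [0.5084, 0.0721, 0.2234]
tcp_rot: [-3.14, -0.001, 2.206]
wrist_force: [0.1, 0.4, -0.0]
width: 0.0153
```

Emit:
servo_tool([
  [0,0,-0.04,0,0,0],
  [0,0,-0.08,0,0,0],
  [0,0,-0.12,0,0,0],
  [0,0,-0.14,0,0,0],
  [0,0,-0.145,0,0,0],
])

```text
time_s: 40.8
tcp_pos: [0.5062, 0.0712, 0.0767]
tcp_rot: [-3.135, -0.004, 2.203]
wrist_force: [0.1, 0.1, 0.5]
width: 0.0155
```

Emit:
servo_tool([
  [0,0,-0.005,0,0,0],
  [0,0,-0.01,0,0,0],
  [0,0,-0.01,0,0,0],
  [0,0,-0.01,0,0,0],
])

```text
time_s: 41.3
tcp_pos: [0.5099, 0.0715, 0.0707]
tcp_rot: [3.141, 0.001, 2.203]
wrist_force: [-0.9, -0.5, 0.6]
width: 0.0155
```

Emit:
servo_tool([
  [0.003,-0.004,0,0,0,0],
  [0.006,-0.008,0,0,0,0],
  [0.009,-0.0121,0,0,0,0],
  [0.0118,-0.0161,0,0,0,0],
  [0.0148,-0.0202,0,0,0,0],
])

```text
time_s: 41.92
tcp_pos: [0.5244, 0.051, 0.07]
tcp_rot: [-3.142, -0.0, 2.203]
wrist_force: [0.3, 0.1, -0.5]
width: 0.0152
```

Emit:
servo_tool([
  [0.0028,-0.0039,0,0,0,0],
  [0.0056,-0.0077,0,0,0,0],
  [0.0085,-0.0116,0,0,0,0],
  [0.0113,-0.0155,0,0,0,0],
  [0.0142,-0.0194,0,0,0,0],
])

```text
time_s: 42.55
tcp_pos: [0.5387, 0.0316, 0.0701]
tcp_rot: [3.142, 0.0, 2.203]
wrist_force: [-0.1, 0.5, 0.2]
width: 0.0148
```

Emit:
servo_tool([
  [0.0018,-0.0024,0.0003,0,0,0],
  [0.0035,-0.0048,0.001,0,0,0],
  [0.0053,-0.0073,0.0018,0,0,0],
  [0.0071,-0.0097,0.0026,0,0,0],
  [0.0083,-0.0113,0.003,0,0,0],
])

```text
time_s: 43.18
tcp_pos: [0.5469, 0.0204, 0.0732]
tcp_rot: [3.141, 0.0, 2.203]
wrist_force: [-0.0, -0.1, 1.0]
width: 0.0153
```

Emit:
servo_tool([
  [0.0024,-0.0032,0.001,0,0,0],
  [0.0047,-0.0065,0.002,0,0,0],
  [0.0071,-0.0097,0.002,0,0,0],
  [0.0089,-0.0121,0.002,0,0,0],
  [0.0089,-0.0121,0.002,0,0,0],
])

```text
time_s: 43.8
tcp_pos: [0.5558, 0.0083, 0.075]
tcp_rot: [-3.142, -0.0, 2.202]
wrist_force: [-0.3, 1.1, -0.7]
width: 0.0151
```

Emit:
servo_tool([
  [0,0,0.02,0,0,0],
  [0,0,0.06,0,0,0],
  [0,0,0.11,0,0,0],
  [0,0,0.16,0,0,0],
  [0,0,0.21,0,0,0],
])

```text
time_s: 44.42
tcp_pos: [0.5552, 0.0086, 0.2866]
tcp_rot: [-3.142, -0.0, 2.203]
wrist_force: [0.7, 0.1, 0.8]
width: 0.0152
```

Emit:
servo_tool([
  [0,0,0,0,0,0],
  [0,0,0,0,0,0],
])

```text
time_s: 44.68
tcp_pos: [0.5553, 0.0086, 0.2847]
tcp_rot: [-3.141, -0.0, 2.203]
wrist_force: [-1.2, -0.4, -0.8]
width: 0.0153
```

```bash
python3 - <<'E'
from cells import *
s=env.read_state(); print(s["tcp_pos"],s["tcp_rot"])
d=snap("wrist","w14.png"); blobs(d); u,v=w2px(d,(.5725,-.015,.064)); print(u,v)
E
```

```text
[0.5552853  0.00859637 0.28470896] [-3.14136263e+00 -2.54910698e-04  2.20285701e+00]
[230 155  18  18 118] [ 0.5132 -0.0017] r 0.061
[258 180   6   7  24] [ 0.5438 -0.0049] r 0.030
[259 201  14  10  60] [ 0.5626 -0.0231] r 0.013
[130 206  37  18 150] [ 0.4651 -0.1062] r 0.141
[259 214  18   9  79] [ 0.5742 -0.0317] r 0.017
[304 234  16  15  97] [ 0.6281 -0.0252] r 0.057
[239 250  18  47 478] [ 0.5915 -0.0973] r 0.084
[300 250  18  42 451] [ 0.6465 -0.055 ] r 0.084
276.75020948216223 204.6651751726189
```

```bash
python3 - <<'E'
import cv2,numpy as np
a=cv2.imread("pics/w14.png"); b=cv2.resize(a[165:245,235:315],(420,420),interpolation=cv2.INTER_CUBIC)
cv2.imwrite("pics/w14b.png",np.hstack([cv2.resize(a,(380,285)).copy() if 0 else cv2.copyMakeBorder(cv2.resize(a,(380,285)),0,135,0,0,cv2.BORDER_CONSTANT),b]))
E
```

```text
(no output)
```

View pics/w14b.png

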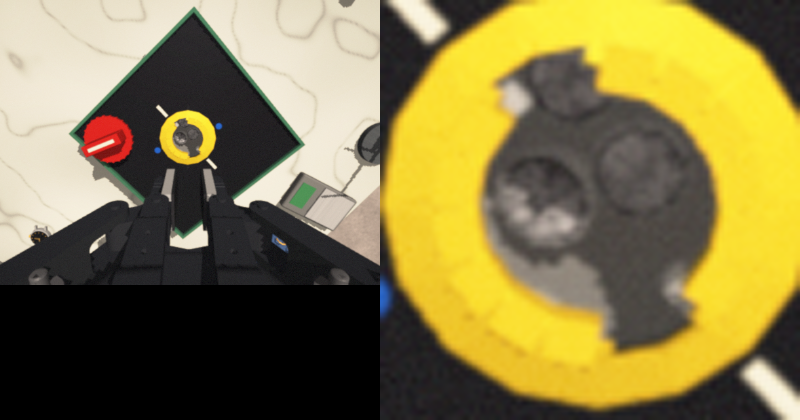

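All three cells lie in the bin, at (540,200), (640,165) and (560,80) in the crop, and the deck is clear. I'm going back to the cap at R0 (0.4725, -0.0807, yaw 1.017).

Emit:
servo_tool([
  [-0.012,-0.013,0,0,0,-0.17],
  [-0.024,-0.026,0,0,0,-0.34],
  [-0.036,-0.039,0,0,0,-0.51],
  [-0.048,-0.052,0,0,0,-0.68],
  [-0.06,-0.065,0,0,0,-0.85],
], hand=0.45)

```text
time_s: 45.35
tcp_pos: [0.4939, -0.0566, 0.2824]
tcp_rot: [-3.137, 0.0, 1.347]
wrist_force: [-0.5, -0.2, 0.3]
width: 0.0384
```

Emit:
servo_tool([
  [-0.012,-0.013,-0.02,0,0,-0.17],
  [-0.0228,-0.0243,-0.05,0,0,-0.336],
  [-0.0228,-0.0243,-0.08,0,0,-0.336],
  [-0.0228,-0.0243,-0.1,0,0,-0.336],
  [-0.0228,-0.0243,-0.11,0,0,-0.336],
])

```text
time_s: 45.98
tcp_pos: [0.4705, -0.0803, 0.1717]
tcp_rot: [-3.136, 0.002, 1.017]
wrist_force: [0.7, -0.3, 0.1]
width: 0.038
```

Emit:
servo_tool([
  [0,0,0,0,0,0],
  [0,0,0,0,0,0],
  [0,0,0,0,0,0],
])

```text
time_s: 46.35
tcp_pos: [0.4736, -0.0809, 0.1761]
tcp_rot: [3.14, -0.001, 1.017]
wrist_force: [0.3, -0.4, -0.2]
width: 0.0383
```

```bash
python3 - <<'E'
from cells import *
s=env.read_state(); print(s["tcp_pos"],s["tcp_rot"])
d=snap("wrist","w15.png"); c=d["color"]
g=((c.min(2)>170)).astype(np.uint8); n,l,st,ce=cv2.connectedComponentsWithStats(g,connectivity=4)
for i in range(1,n):
    p=px2w(d,*ce[i],.117)[:2]
    if st[i,4]>60 and np.hypot(*(p-[.4725,-.0807]))<.04:
        m=cv2.minAreaRect(np.argwhere(l==i)[:,::-1].astype(np.float32)); b=np.array([px2w(d,*q,.117)[:2] for q in cv2.boxPoints(m)])
        print(st[i],p.round(4),b.round(4).tolist())
E
```

```text
[ 0.47362642 -0.08089204  0.1761351 ] [ 3.13979888e+00 -6.28281362e-04  1.01692942e+00]
[272 204   8  61 459] [ 0.4727 -0.0818] [[0.4807, -0.0647], [0.4842, -0.0669], [0.4637, -0.1001], [0.4599, -0.0978]]
```

The cap stands where I left it, with the wing at 58.3°. I'm descending and gripping.

Emit:
servo_tool([
  [-0.001,0,-0.02,0,0,0],
  [-0.001,0,-0.045,0,0,0],
  [-0.001,0,-0.064,0,0,0],
  [-0.001,0,-0.073,0,0,0],
  [-0.001,0,-0.073,0,0,0],
])

```text
time_s: 47.02
tcp_pos: [0.4717, -0.0807, 0.102]
tcp_rot: [-3.141, 0.0, 1.017]
wrist_force: [0.2, 0.0, -0.5]
width: 0.0382
```

Emit:
servo_tool([
  [0,0,0,0,0,0],
  [0,0,0,0,0,0],
  [0,0,0,0,0,0],
])

```text
time_s: 47.4
tcp_pos: [0.4723, -0.0809, 0.1027]
tcp_rot: [3.14, -0.0, 1.017]
wrist_force: [1.3, -0.1, -0.5]
width: 0.0384
```

Emit:
servo_tool([
  [0,0,0,0,0,0],
  [0,0,0,0,0,0],
  [0,0,0,0,0,0],
  [0,0,0,0,0,0],
  [0,0,0,0,0,0],
], hand=0)

```text
time_s: 48.02
tcp_pos: [0.4722, -0.0809, 0.1024]
tcp_rot: [3.141, -0.0, 1.017]
wrist_force: [-0.1, 0.0, 3.6]
width: 0.0148
```

Emit:
servo_tool([
  [0,0,0.01,0,0,0],
  [0,0,0.025,0,0,0],
  [0,0,0.045,0,0,0],
  [0,0,0.06,0,0,0],
  [0,0,0.06,0,0,0],
])

```text
time_s: 48.65
tcp_pos: [0.4731, -0.0811, 0.164]
tcp_rot: [3.138, -0.001, 1.017]
wrist_force: [-0.7, -0.9, -2.0]
width: 0.0149
```

Emit:
servo_tool([
  [0,0,0,0,0,0],
  [0,0,0,0,0,0],
  [0,0,0,0,0,0],
])

```text
time_s: 49.02
tcp_pos: [0.4713, -0.0807, 0.1613]
tcp_rot: [-3.14, 0.0, 1.017]
wrist_force: [0.9, 0.4, -0.5]
width: 0.0146
```

Emit:
servo_tool([
  [0.025,0.0165,0,0,0,0],
  [0.05,0.033,0,0,0,0],
  [0.08,0.053,0,0,0,0],
  [0.1005,0.0663,0,0,0,0],
  [0.1005,0.0663,0,0,0,0],
])

```text
time_s: 49.65
tcp_pos: [0.5733, -0.0137, 0.1616]
tcp_rot: [-3.141, 0.0, 1.018]
wrist_force: [-0.0, -0.1, -1.4]
width: 0.015
```

Emit:
servo_tool([
  [0,0,-0.008,0,0,0],
  [0,0,-0.016,0,0,0],
  [0,0,-0.024,0,0,0],
  [0,0,-0.024,0,0,0],
  [0,0,-0.024,0,0,0],
])

```text
time_s: 50.28
tcp_pos: [0.5723, -0.0147, 0.1381]
tcp_rot: [3.142, -0.0, 1.017]
wrist_force: [0.2, 0.6, -1.2]
width: 0.0147
```

Emit:
servo_tool([
  [0,0,0,0,0,0],
  [0,0,0,0,0,0],
  [0,0,0,0,0,0],
])

```text
time_s: 50.65
tcp_pos: [0.5725, -0.0145, 0.1383]
tcp_rot: [3.141, -0.0, 1.017]
wrist_force: [0.1, -0.3, -1.7]
width: 0.0148
```

Aligned at (0.5725, -0.0145). I'm lowering into the mouth slowly.

Emit:
servo_tool([
  [0,0,-0.007,0,0,0],
  [0,0,-0.014,0,0,0],
  [0,0,-0.021,0,0,0],
  [0,0,-0.028,0,0,0],
  [0,0,-0.034,0,0,0],
])

```text
time_s: 51.28
tcp_pos: [0.5721, -0.0145, 0.1033]
tcp_rot: [-3.141, 0.0, 1.017]
wrist_force: [0.1, -0.1, -0.7]
width: 0.0148
```

Emit:
servo_tool([
  [0,0,-0.003,0,0,0],
  [0,0,-0.006,0,0,0],
  [0,0,-0.009,0,0,0],
  [0,0,-0.011,0,0,0],
  [0,0,-0.011,0,0,0],
])

```text
time_s: 51.9
tcp_pos: [0.5722, -0.0145, 0.0929]
tcp_rot: [-3.141, 0.0, 1.017]
wrist_force: [-0.5, -1.0, -1.3]
width: 0.0147
```

It's in the mouth with no contact. Now pressing down.

Emit:
servo_tool([
  [0,0,-0.002,0,0,0],
  [0,0,-0.004,0,0,0],
  [0,0,-0.006,0,0,0],
  [0,0,-0.0075,0,0,0],
  [0,0,-0.0075,0,0,0],
])

```text
time_s: 52.52
tcp_pos: [0.5728, -0.0145, 0.0874]
tcp_rot: [3.141, -0.0, 1.017]
wrist_force: [-5.1, -0.1, 11.5]
width: 0.0146
```

Emit:
servo_tool([
  [0,0,0,0,0,0],
  [0,0,0,0,0,0],
  [0,0,0,0,0,0],
])

```text
time_s: 52.9
tcp_pos: [0.5727, -0.0145, 0.0875]
tcp_rot: [3.141, -0.0, 1.017]
wrist_force: [-4.4, 0.1, 11.2]
width: 0.0149
```

Emit:
servo_tool([
  [0,0,-0.0012,0,0,0],
  [0,0,-0.0012,0,0,-0.12],
  [0,0,-0.0012,0,0,-0.26],
  [0,0,-0.0012,0,0,-0.4],
  [0,0,-0.0012,0,0,-0.54],
])

```text
time_s: 53.52
tcp_pos: [0.5753, -0.0148, 0.0875]
tcp_rot: [3.138, -0.005, 0.473]
wrist_force: [-0.6, -0.5, 10.1]
width: 0.0148
```

Emit:
servo_tool([
  [0,0,0,0,0,-0.14],
  [0,0,0,0,0,-0.28],
  [0,0,0,0,0,-0.42],
  [0,0,0,0,0,-0.56],
  [0,0,0,0,0,-0.685],
])

```text
time_s: 54.15
tcp_pos: [0.5751, -0.0149, 0.0875]
tcp_rot: [-3.141, -0.006, -0.212]
wrist_force: [-2.4, -0.0, 11.5]
width: 0.0147
```

Emit:
servo_tool([
  [0,0,0,0,0,0],
  [0,0,0,0,0,0],
  [0,0,0,0,0,0],
])

```text
time_s: 54.52
tcp_pos: [0.575, -0.0148, 0.0875]
tcp_rot: [-3.141, -0.005, -0.209]
wrist_force: [-0.6, -0.6, 11.7]
width: 0.0145
```

```bash
python3 - <<'E'
from lib import *
s=env.read_state(); print(s["tcp_pos"],s["tcp_rot"],s["width"],s["wrist_force"],s["ft_torque"])
E
```

```text
[ 0.57498636 -0.01478518  0.0875031 ] [-3.14089099 -0.00549378 -0.2085055 ] 0.014544146820869295 [-0.63152099 -0.60020166 11.73682263] [-0.01789585  0.29392227 -0.07020419]
```

Turned to -11.9°. I'm easing off, then a gentle tug to check that it's locked.

Emit:
servo_tool([
  [0,0,0.002,0,0,0],
  [0,0,0.005,0,0,0],
  [0,0,0.0075,0,0,0],
  [0,0,0.0075,0,0,0],
  [0,0,0.0075,0,0,0],
])

```text
time_s: 55.15
tcp_pos: [0.5721, -0.0145, 0.0914]
tcp_rot: [3.141, 0.0, -0.208]
wrist_force: [-0.5, -1.4, -0.6]
width: 0.0152
```

Emit:
servo_tool([
  [0,0,0.001,0,0,0],
  [0,0,0.002,0,0,0],
  [0,0,0.003,0,0,0],
  [0,0,0.003,0,0,0],
  [0,0,0.003,0,0,0],
])

```text
time_s: 55.78
tcp_pos: [0.5718, -0.0145, 0.0921]
tcp_rot: [3.141, 0.001, -0.208]
wrist_force: [7.7, -0.2, -17.4]
width: 0.0148
```

The cap holds against a 17 N tug, so it is locked. I'm relaxing, releasing and backing off.

Emit:
servo_tool([
  [0,0,-0.0015,0,0,0],
  [0,0,-0.003,0,0,0],
  [0,0,-0.003,0,0,0],
  [0,0,-0.003,0,0,0],
])

```text
time_s: 56.28
tcp_pos: [0.5721, -0.0145, 0.092]
tcp_rot: [3.142, 0.0, -0.208]
wrist_force: [1.3, -0.3, -3.9]
width: 0.0149
```

Emit:
servo_tool([
  [0,0,0,0,0,0],
  [0,0,0,0,0,0],
  [0,0,0,0,0,0],
  [0,0,0,0,0,0],
], hand=0.45)

```text
time_s: 56.78
tcp_pos: [0.5725, -0.0144, 0.0921]
tcp_rot: [-3.141, -0.0, -0.208]
wrist_force: [0.4, 0.6, 0.1]
width: 0.0384
```

Emit:
servo_tool([
  [0,0,0.02,0,0,0],
  [0,0,0.05,0,0,0],
  [0,0,0.1,0,0,0],
  [0,0,0.15,0,0,0],
  [0,0,0.17,0,0,0],
])

```text
time_s: 57.4
tcp_pos: [0.5744, -0.0146, 0.2676]
tcp_rot: [-3.14, -0.008, -0.208]
wrist_force: [0.5, 0.0, -0.0]
width: 0.0386
```

Emit:
servo_tool([
  [-0.05,0.02,0,0,0,0],
  [-0.1,0.07,0,0,0,0],
  [-0.1,0.12,0,0,0,0],
  [-0.1,0.17,0,0,0,0],
  [-0.1,0.22,0,0,0,0],
])

```text
time_s: 58.02
tcp_pos: [0.4715, 0.2069, 0.262]
tcp_rot: [3.141, -0.0, -0.208]
wrist_force: [0.9, -0.7, 0.1]
width: 0.0384
```

Emit:
servo_tool([
  [0,0.05,0.03,0,0,0],
  [-0.02,0.1,0.06,0,0,0],
  [-0.04,0.15,0.06,0,0,0],
  [-0.04,0.15,0.06,0,0,0],
  [-0.04,0.15,0.06,0,0,0],
])

```text
time_s: 58.65
tcp_pos: [0.4319, 0.3551, 0.3212]
tcp_rot: [3.14, 0.001, -0.207]
wrist_force: [0.3, -0.3, 0.1]
width: 0.0383
```

```bash
python3 - <<'E'
from lib import *
d=snap("top"); a=cv2.resize(d["color"][165:290,230:355],(480,480),interpolation=cv2.INTER_CUBIC)
w=cv2.resize(snap("wrist")["color"],(320,240)); s=cv2.resize(snap("scene")["color"],(320,240))
cv2.imwrite("pics/fin.png",np.hstack([a,np.vstack([w,s])]))
print(env.read_state()["tcp_pos"],env.read_state()["time_s"])
E
```

```text
[0.43266721 0.3542294  0.32146446] 58.8
```

View pics/fin.png

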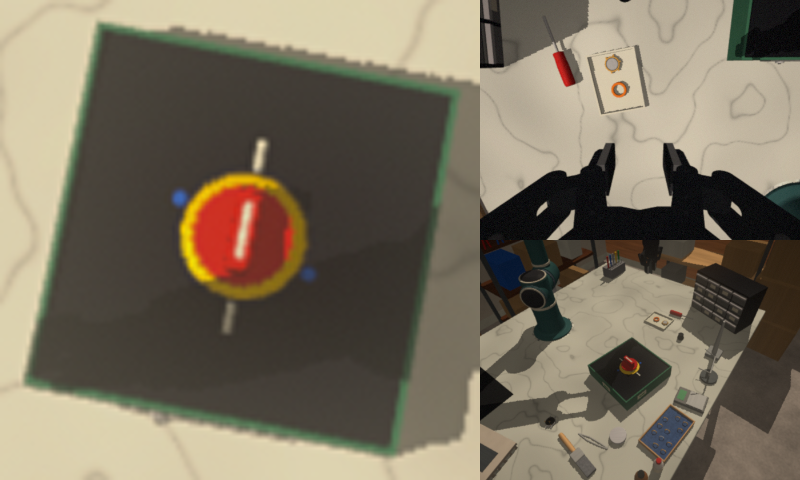

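The deck is clear and the cap is locked with its wing in line with the bars. Both parts lie flat in the tray and the bench items look undisturbed, so I'm handing in.

```bash
python3 -c "
from station import env
print(env.finish_job())"
```

```text
the job is handed in; nothing more can be done
None
```

The job is done and handed in at about 59 s of robot time. The watch case and movement holder are in the tray. The cap was pressed, turned, stood in an empty corner of the deck, then refitted and locked. All three cells present were slid over the lip, and I saw all three in the bin before refitting the cap.

**Last checks:**
- The cap held against a 17 N upward tug, with the wing at about -11.9° against the bars at about -11.6°.
- The final pictures show a clear deck, both parts flat in the tray and the other bench items apparently undisturbed.

**What went less than smoothly:**
- One cell was knocked aside mid-run, so I located it again before pushing.
- On that cell's first push the fingers rode up onto it with about 35 N. It was left tilted over the mouth's edge, and a second push sent it in.
- The second cell resisted with about 29 N at the ramp before going over.
- The top and wrist cameras disagreed by 3–4 mm in x. I used the wrist camera, and the grasps bore it out.

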